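Put away the microscope accessories

TASK

Clear up after the session at the microscope: stand the two eyepieces upright in the grey case with two rectangular bays, one in each bay, stand the two capped specimen pots upright in the grey block with two round wells, one in each well, and lay the slide box flat in the middle of the plain grey tray, its long side along the tray's. Set everything down on the floor of its place without dropping it, and leave the tumbler and the wash bottle where they are.

Things in the scene. Friction and masses are not known exactly. Their poses are not given: they have to be found in the camera images.
- eyepiece_a_mid (a point): One microscope eyepiece standing upright: stepped black cylinder 52 mm tall, lower barrel 30 mm in diameter and 27 mm high, above it a wider head 38 mm in diameter up to the top, with a round glass lens in the top face; about 70 g. The two eyepieces are alike and interchangeable. Point: on its axis, half-way up (26 mm above its underside); z is up along its axis, the yaw means nothing. The wide head (3 to 26 mm above this point) is the place to grip
- eyepiece_b_mid (a point): The other microscope eyepiece standing upright: stepped black cylinder 52 mm tall, lower barrel 30 mm in diameter and 27 mm high, above it a wider head 38 mm in diameter up to the top, with a round glass lens in the top face; about 70 g. The two eyepieces are alike and interchangeable. Point: on its axis, half-way up (26 mm above its underside); z is up along its axis, the yaw means nothing. The wide head (3 to 26 mm above this point) is the place to grip
- pot_a_mid (a point): One capped specimen pot standing upright: clear round body 41 mm in diameter with a white paper label band, and a white screw cap 44 mm in diameter over the top 16 mm; 60 mm tall in all, about 50 g. The two pots are alike and interchangeable. Point: on its axis, half-way up (30 mm above its underside); z is up along its axis, the yaw means nothing
- pot_b_mid (a point): The other capped specimen pot standing upright: clear round body 41 mm in diameter with a white paper label band, and a white screw cap 44 mm in diameter over the top 16 mm; 60 mm tall in all, about 50 g. The two pots are alike and interchangeable. Point: on its axis, half-way up (30 mm above its underside); z is up along its axis, the yaw means nothing
- slidebox_mid (a point): White plastic slide box (a closed oblong box for glass slides), lying flat: 36 mm along its x, 85 mm along its y, 35 mm tall, with a thin grey seam all round and a grey catch on one long side; about 80 g. Point: its centre, half-way up (17.5 mm above its underside); z up
- case: Eyepiece case: fixed open grey plastic tray with a wall across the middle that makes two rectangular bays side by side. Outside 92 mm along its x, 134 mm along its y, 20 mm tall; all walls and the floor 4 mm thick. The bays are centred 32.5 mm either side of the origin along its y; each is 84 mm (x) by 61 mm (y) inside, its floor 4 mm above the table. Origin: centre of its underside, at table height; z up
- rack: Pot rack: fixed grey plastic block with two round wells. Outside 92 mm along its x, 160 mm along its y, 20 mm tall. The wells are centred 40 mm either side of the origin along its y, 64 mm in diameter and 14 mm deep, their floor 6 mm above the table. Origin: centre of its underside, at table height; z up
- tray: Slide tray: fixed plain open grey plastic tray without divisions. Outside 96 mm along its x, 128 mm along its y, 12 mm tall; walls and floor 4 mm thick, so 88 mm by 120 mm inside, its floor 4 mm above the table. Origin: centre of its underside, at table height; z up
- tumbler: Brown travel tumbler with a metal rim, 76 mm in diameter and 135 mm tall, to the robot's left of the work. It is a bystander, loose: leave it alone. Body origin at the centre of its underside, z up
- washbottle: White wash bottle with a blue cap and bent blue spout, 68 mm in diameter, about 165 mm tall to the top of the spout, to the robot's right of the work. It is a bystander, loose: leave it alone. Body origin at the centre of its underside, z up
Things that resemble listed ones, but are neither listed nor needed, are in the scene too. Leave any purple or yellow look-alike of the part that bears slidebox_mid alone. Leave any turquoise look-alike of the part that bears pot_a_mid alone.

How it is judged:
By the outcome, as a careful person would: the job done as asked, in the order asked, and still so for the second after the job is handed in, with the robot touching nothing.
It also fails if it takes over 112 s, if anything falls off the work surface, if the arm or the gripper's body presses on something with over 40 N, if the wrist force passes 120 N, or if a joint passes its speed limit or range.

ROBOT

A 6-joint arm with a two-finger parallel gripper is mounted at the origin on the work surface. World frame = base frame: x ahead of the robot, y to its left, z up, the work surface at z = 0. Lengths are in mm, angles in degrees, forces in N, time in s.
With the tool pointing down it reaches from about 325 to 775 mm from the base axis. Payload 5.5 kg.
Tool frame: the origin (TCP) lies midway between the tips of the shut fingers; the grasp point (between the pads) lies 19 mm behind it; x points along the fingers, y is the direction in which the jaws open and shut, and the axes are right-handed (so a half turn about x gives the same grasp; the last joint's range is limited). The gripper opens to 85 mm and grips with 20 to 120 N. Pads are 22 mm wide; open, the fingers measure 114 mm over their backs; the gripper's body (76 mm by 85 mm) begins 54 mm behind the grasp point. The pads swing forward as they close: fully open they stand 13 mm farther back than shut.
Start: joints at [-66.561, 5.22, 70.514, -0, 104.267, -3.249], TCP at [269.485, -536.092, 231.275] pointing down, gripper open.
Joint ranges: [-164.24, 164.24], [-49.07, 125.15], [9.68, 141.18], [-86.29, 266.29], [3.28, 154.24], [-151.56, 151.56]. Speed limits (degrees/s): [147.25, 147.25, 172.46, 180, 180, 180].

INTERFACE

Orientations are given as [roll, pitch, yaw] about the fixed x, y, z axes, in that order (R = Rz(yaw) Ry(pitch) Rx(roll)).
In Python, from plant import env gives the robot as it stands.
- The arm moves only by the tool send_rows, never from a script. Its argument "deltas" is a list of rows, each a list of 4 numbers: the shift along the tool's x, y, z in units of 25 mm (1.0 is 25 mm), then the turn about the tool's x in units of 5 degrees (1.0 is 5 degrees). In form: [[x, y, z, yaw], ...]. A call has 1 to 12 rows; each row shifts and turns the pose as measured when the row begins, along the tool's axes as they then stand; what a row does not reach is not made up. A row lasts 1/8 s, in which the tool goes at most 62.5 mm and 10.7 degrees, less where a joint would pass 70% of its speed; a pose out of reach is approached as far as the arm can. A call is refused whole if a number of a shift passes 1 or a number of a turn 1, either way. A call with a gripper value outside its range is refused whole. "grip" is the opening, from -1 (shut) to 1 (fully open), so that 0 is half open, set as the call begins (left out, the last holds). The fingers move at their own pace and stop on an object; "grip_force" is the grip in N (left out, the last holds). Time passes only in rows, so rows that do not move let the fingers close. It gives the time, the measured TCP pose, the force and the opening at its end, in the units of the state.
- env.get_state(): the state, without advancing time (a new reading comes with each control period).
- env.get_image(name): name is "side" or "top"; returns a dict with "pixels" (400x640x3 uint8, red, green, blue), "fx", "fy", "cx", "cy" (pixels), "cam_to_world" (4x4, takes a point from camera to world coordinates). Camera axes: x right, y down, z forward; pixel columns grow to the right and rows downward; lengths in mm; the calibration is good to about 2 mm. A picture is of the moment at which its call begins. There is no depth.
- env.finish_job(): hands the job in, once; it reports no verdict.
The state is a dict: "time": time; "q": joint angles; "joint_vel": joint speeds; "effort": joint torques, N m; "ee_pos": TCP position; "orientation": TCP orientation; "contact_force": force on the tool from outside, world axes, zero at the start; "wrist_torque": the same for the moment, N m; "width": finger opening in mm.
Only numpy, scipy, OpenCV 4.12 (cv2) and the standard library are available. Lean on these libraries where they do the work, as an engineer would, in place of code of your own. Each camera call takes 0.05 s, during which the arm holds its last target.

## Working session

There is one attempt and no reset: what is moved stays moved. The work goes in short steps, Python scripts to look and compute and a tool call to move; the robot and the scene stay as the last step left them, time stands still between calls to the robot, and variables do not carry over. Pictures are saved under pics/ and viewed, and the job is handed in when it is done.

Besides the shell and the picture viewer there is one more tool, called after ">>>" as name(argument=value, ...), one argument or row to a line, values as JSON. send_rows: Moves the arm, as the interface text tells. Its arguments: {"type":"object","properties":{"deltas":{"type":"array"},"grip":{"type":"number"},"grip_force":{"type":"number"}},"required":["deltas"]}

```bash
ls; mkdir -p pics
python3 - <<'E'
from plant import env
import cv2, json, numpy as np
print(env.get_state())
for n in("top","side"):
    im=env.get_image(n); cv2.imwrite(f"pics/{n}0.png",im["pixels"][:,:,::-1]); print(n,im["fx"],im["fy"],im["cx"],im["cy"],np.round(im["cam_to_world"],4).tolist())
E
```

```text
pics
{'time': 0.0, 'q': array([-6.65603792e+01,  5.26365812e+00,  7.05828599e+01, -1.40043063e-03,
        1.04265979e+02, -3.24906118e+00]), 'joint_vel': array([-0.00382589, -0.08269055, -0.08382811,  0.07056334, -0.03005802,
        0.05217168]), 'effort': array([-1.66357411e-03, -4.58722973e+01, -4.18034434e+01, -1.44347764e-04,
        1.13743648e-02, -3.02377771e-05]), 'ee_pos': array([ 269.3604515 , -535.82264458,  230.13545511]), 'orientation': array([-92.55749487,  89.88749453, 114.13084336]), 'contact_force': array([ 0.46012873,  0.92687373, -0.13065986]), 'wrist_torque': array([0.01482065, 0.03191894, 0.00656279]), 'width': 85.50994837956779}
top 507.90116632112665 507.90116632112665 319.5470524637817 193.946115346388 [[0.0279, -0.9914, 0.1282, 317.7999], [-0.9996, -0.0289, -0.0062, 18.8325], [0.0099, -0.128, -0.9917, 1288.7224], [0.0, 0.0, 0.0, 1.0]]
side 376.78436201462875 376.78436201462875 320.38218316520476 203.83082233094913 [[-0.8965, -0.2827, 0.3413, 127.954], [-0.4431, 0.5817, -0.6821, 700.3454], [-0.0057, -0.7627, -0.6467, 725.4503], [0.0, 0.0, 0.0, 1.0]]
```

View pics/top0.png

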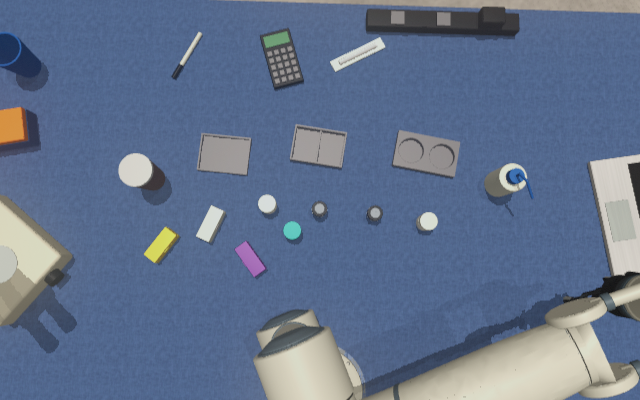

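View pics/side0.png

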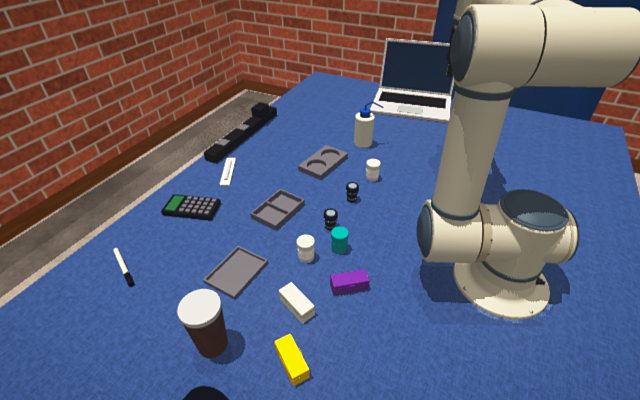

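The top view shows these candidates:
- White pots at (267,204) and (428,222). The turquoise pot at (292,231) is a decoy.
- Eyepieces at (319,209) and (375,213).
- White slide box at (210,224). The yellow box at (161,245) and the purple one at (250,259) are decoys.
- Case at (318,146), rack at (426,153) and tray at (225,154).

I'll check these in a close crop.

Run:
```python
import cv2
a=cv2.imread("pics/top0.png")
c=a[115:285,140:470]; cv2.imwrite("pics/crop_l.png",cv2.resize(a[120:280,140:310],None,fx=4.6,fy=3.7*0+4.6*0.8,interpolation=cv2.INTER_CUBIC)[:600])
cv2.imwrite("pics/c1.png",cv2.resize(a[125:250,190:350],None,fx=4.75,fy=4.75,interpolation=cv2.INTER_CUBIC))
cv2.imwrite("pics/c2.png",cv2.resize(a[125:240,305:465],None,fx=5,fy=5,interpolation=cv2.INTER_CUBIC))
```

```text
(no output)
```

View pics/c1.png

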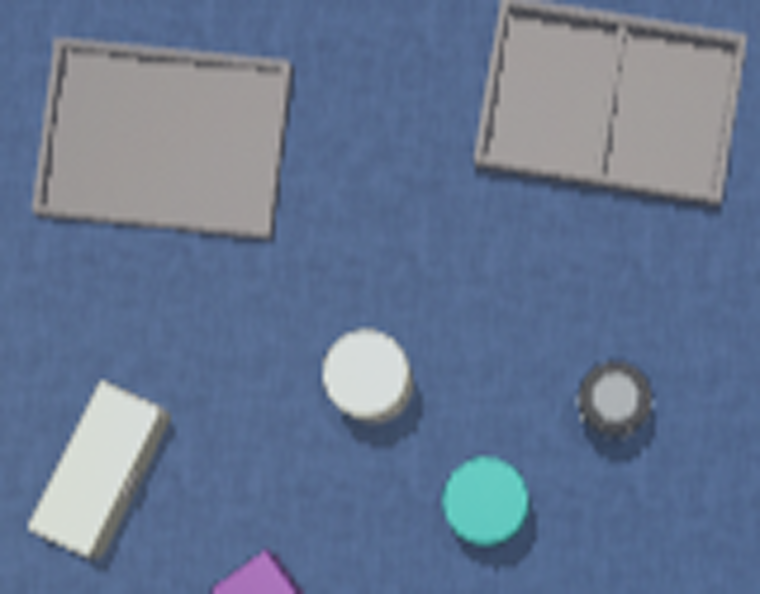

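View pics/c2.png

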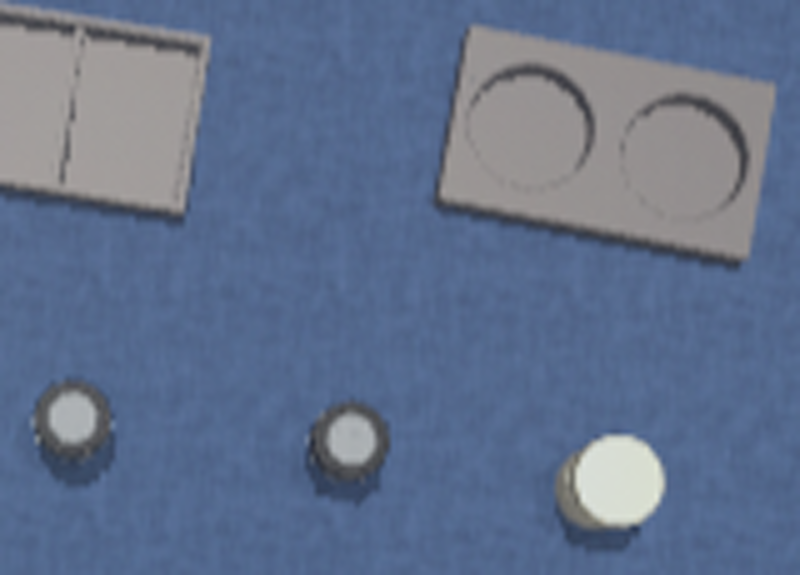

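```bash
cat > h.py <<'E'
import numpy as np, cv2
from scipy.optimize import least_squares
CAM={'top':(507.9012,319.547,193.946,np.array([[0.0279,-0.9914,0.1282,317.7999],[-0.9996,-0.0289,-0.0062,18.8325],[0.0099,-0.128,-0.9917,1288.7224]])),
'side':(376.7844,320.382,203.831,np.array([[-0.8965,-0.2827,0.3413,127.954],[-0.4431,0.5817,-0.6821,700.3454],[-0.0057,-0.7627,-0.6467,725.4503]]))}
def back(n,uv,z):
    f,cx,cy,M=CAM[n]; d=M[:,:3]@np.array([(uv[0]-cx)/f,(uv[1]-cy)/f,1]); t=(z-M[2,3])/d[2]; return M[:,3]+t*d
def proj(n,p):
    f,cx,cy,M=CAM[n]; c=np.linalg.solve(M[:,:3],np.asarray(p,float)-M[:,3]); return np.array([f*c[0]/c[2]+cx,f*c[1]/c[2]+cy])
def rect(pts,z,sx,sy):
    P=np.array([back('top',p,z)[:2] for p in pts])
    c0=P.mean(0)
    def model(v):
        a=np.radians(v[2]);R=np.array([[np.cos(a),-np.sin(a)],[np.sin(a),np.cos(a)]])
        # order TL,TR,BR,BL : TL=+x+y, TR=+x-y
        L=np.array([[1,1],[1,-1],[-1,-1],[-1,1]])*[sx/2,sy/2]
        return L@R.T+v[:2]
    s=least_squares(lambda v:(model(v)-P).ravel(),[*c0,0]); return s.x,(model(s.x)-P).round(1).tolist()
E
python3 - <<'E'
from h import *
c1=lambda p:((p[0]+.5)/4.75-.5+190,(p[1]+.5)/4.75-.5+125)
c2=lambda p:((p[0]+.5)/5-.5+305,(p[1]+.5)/5-.5+125)
R={}
for n,pts,z,sx,sy in [('tray',[c1(p) for p in [(57,40),(291,62),(271,236),(36,212)]],12,96,128),
 ('case',[c1(p) for p in [(505,1),(746,36),(721,203),(476,162)]],20,92,134),
 ('rack',[c2(p) for p in [(470,26),(775,87),(746,252),(440,198)]],20,92,160)
 ,('box',[c1(p) for p in [(102,380),(165,408),(92,558),(28,527)]],35,85,36)]:
    print(n,*rect(pts,z,sx,sy)); R[n]=rect(pts,z,sx,sy)[0]
for n,p,z in [('potL',c1((367,373)),60),('potR',c2((619,481)),60),('turq',c1((486,501)),60),('eyL',c1((615,397)),52),('eyL2',c2((72,417)),52),('eyR',c2((351,440)),52)]:
    w=back('top',p,z); print(n,w.round(1),np.hypot(*w[:2]).round(),'side px',proj('side',w).round(1))
for n,p in [('purple',(250,259)),('yellow',(161,245)),('tumb',(136,170)),('wash',(505,180))]: print(n,back('top',p,35 if n in('purple','yellow') else 130).round())
# well centres at z=20 rims
print([back('top',c2(p),20).round(1) for p in [(531,128),(684,158)]])
im=cv2.imread('pics/side0.png')
for n,z,sx,sy in [('tray',12,96,128),('case',20,92,134),('rack',20,92,160),('box',35,85,36)]:
    v=R[n];a=np.radians(v[2])
    L=np.array([[1,1],[1,-1],[-1,-1],[-1,1]])*[sx/2,sy/2]
    W=L@np.array([[np.cos(a),-np.sin(a)],[np.sin(a),np.cos(a)]]).T+v[:2]
    q=np.array([proj('side',[*w,z]) for w in W])
    print(n,q.round(0).tolist())
    R[n]=q
big=cv2.resize(im[130:330,190:400],None,fx=3,fy=3,interpolation=cv2.INTER_CUBIC)
for q in R.values(): cv2.polylines(big,[((q-[190,130]+.5)*3).astype(int)],True,(0,0,255),1)
cv2.imwrite('pics/side_ov.png',big)
E
```

```text
tray [580.02336896 257.69918498  -3.86891227] [[0.5, 0.2], [0.2, -0.6], [-0.0, -0.5], [-0.7, 0.9]]
case [605.78198271  17.16348969  -7.40780808] [[1.4, 1.3], [-0.5, -1.2], [0.1, -0.7], [-1.0, 0.6]]
rack [ 595.87432037 -257.95595059   -9.29491081] [[0.6, 0.7], [2.1, -0.6], [-2.7, -1.1], [-0.0, 1.0]]
box [399.49497684 278.96894914 -23.33045615] [[0.2, -0.2], [-0.3, 0.3], [0.4, 0.4], [-0.3, -0.5]]
potL [450.4 138.6  60. ] 471.0 side px [305.6 240.4]
potR [ 418.6 -254.9   60. ] 490.0 side px [373.5 162.3]
turq [386.7  75.4  60. ] 394.0 side px [339.8 232.1]
eyL [442.5  11.3  52. ] 443.0 side px [330.5 212.7]
eyL2 [443.   11.5  52. ] 443.0 side px [330.3 212.7]
eyR [ 435.6 -125.3   52. ] 453.0 side px [352.4 185.5]
purple [315. 177.  35.]
yellow [342. 396.  35.]
tumb [511. 436. 130.]
wash [ 513. -417.  130.]
[array([ 601.1, -218.7,   20. ]), array([ 587.9, -296.9,   20. ])]
tray [[203.0, 279.0], [238.0, 245.0], [268.0, 259.0], [234.0, 296.0]]
case [[251.0, 213.0], [280.0, 188.0], [305.0, 199.0], [276.0, 225.0]]
rack [[298.0, 165.0], [326.0, 144.0], [347.0, 153.0], [320.0, 175.0]]
box [[278.0, 289.0], [291.0, 281.0], [315.0, 305.0], [302.0, 315.0]]
```

View pics/side_ov.png

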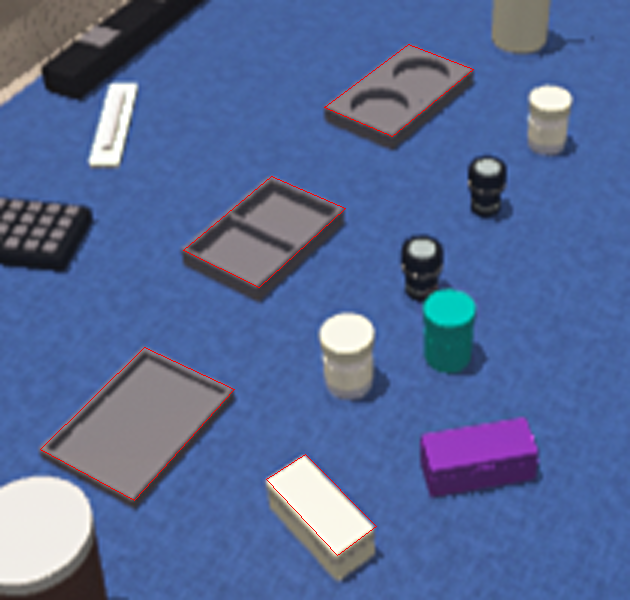

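The side overlay agrees with the top fit on all four outlines. Two white pots, two black eyepieces and one white box match the descriptions. Next I'll write a motion helper.

```bash
cat > m.py <<'E'
import numpy as np, sys
from scipy.spatial.transform import Rotation as Ro
from plant import env
def show(tx=None,ty=None,tz=None,psi=None):
    s=env.get_state(); R=Ro.from_euler('xyz',s['orientation'],degrees=True).as_matrix()
    p=s['ee_pos']; j=np.degrees(np.arctan2(R[1,1],R[0,1]))
    print('t',round(s['time'],2),'p',p.round(1),'jaw',round(j,1),'tilt',np.degrees(np.arccos(-R[2,0])).round(2),'q',s['q'].round(0),'F',s['contact_force'].round(1),'w',round(s['width'],1))
    if tx is not None:
        d=np.array([tx,ty,tz])-p
        dpsi=0 if psi is None else (psi-j+90)%180-90
        print('tool units x,y,z', (R.T@d/25).round(2),' turn units (about tool x)',round(-dpsi/5,2),' if turned first:',(( Ro.from_euler('z',dpsi,degrees=True).as_matrix()@R).T@d/25).round(2))
show(*[float(a) if a!='n' else None for a in sys.argv[1:]])
E
python3 m.py 435.6 -125.3 120 0
```

```text
t 0.1 p [ 269.4 -535.8  230.2] jaw -63.3 tilt 0.1 q [-67.   5.  71.  -0. 104.  -3.] F [1.  0.7 0.3] w 85.3
tool units x,y,z [  4.43 -11.68 -13.32]  turn units (about tool x) -12.66  if turned first: [  4.4    6.66 -16.42]
```

>>> send_rows(
  deltas=[
    [0,0,0,-1],
    [0,0,0,-1],
    [0,0,0,-1],
    [0,0,0,-1],
    [0,0,0,-1],
    [0,0,0,-1],
    [0,0,0,-1],
    [0,0,0,-1],
    [0,0,0,-1],
    [0,0,0,-1],
    [0,0,0,-1],
    [0,0,0,-1],
  ],
  grip=1,
)

```text
time: 1.6
ee_pos: [268.4, -533.7, 221.7]
orientation: [-155.3, 89.0, 113.4]
contact_force: [0.9, -0.6, 0.6]
width: 85.2
```

```bash
python3 m.py 435.6 -125.3 120 0
```

```text
t 1.6 p [ 268.4 -533.7  221.7] jaw -1.3 tilt 0.95 q [-67.   6.  71.   0. 104. -65.] F [ 0.9 -0.6  0.6] w 85.2
tool units x,y,z [  4.27   6.33 -16.43]  turn units (about tool x) -0.27  if turned first: [  4.27   6.71 -16.27]
```

>>> send_rows(
  deltas=[
    [0.05,0.4,-1,0],
    [0.05,0.4,-1,0],
    [0.05,0.4,-1,0],
    [0.05,0.4,-1,0],
    [0.05,0.4,-1,0],
    [0.05,0.4,-1,0],
    [0.05,0.4,-1,0],
    [0.05,0.4,-1,0],
    [0.05,0.4,-1,0],
    [0.05,0.4,-1,0],
    [0.05,0.4,-1,0],
    [0.05,0.4,-1,0],
  ],
)

```text
time: 3.1
ee_pos: [396.5, -226.5, 203.6]
orientation: [-149.7, 88.4, 118.8]
contact_force: [-0.2, 0.0, -0.5]
width: 85.6
```

```bash
python3 m.py 435.6 -125.3 100 0
```

```text
t 3.1 p [ 396.5 -226.5  203.6] jaw -1.5 tilt 1.65 q [-35. -16.  93.   1. 104. -33.] F [-0.2  0.  -0.5] w 85.6
tool units x,y,z [ 4.22  1.52 -3.98]  turn units (about tool x) -0.29  if turned first: [ 4.22  1.63 -3.94]
```

```bash
cat > m.py <<'E'
import numpy as np, sys, json
from scipy.spatial.transform import Rotation as Ro
from plant import env
# usage: m.py tx ty tz psi|n [n rows]
a=[None if v=='n' else float(v) for v in sys.argv[1:]]
s=env.get_state(); R=Ro.from_euler('xyz',s['orientation'],degrees=True).as_matrix()
p=s['ee_pos']; j=np.degrees(np.arctan2(R[1,1],R[0,1]))
print('t',round(s['time'],2),'p',p.round(1),'jaw',round(j,1),'toolx',R[:,0].round(4),'tiltdeg xy',np.degrees(R[:2,0]).round(2),'q',s['q'].round(1),'F',s['contact_force'].round(1),'w',round(s['width'],1))
if len(a)>=3:
    d=np.array(a[:3])-p
    dpsi=0 if len(a)<4 or a[3] is None else (a[3]-j+90)%180-90
    n=int(a[4]) if len(a)>4 else int(np.ceil(max(np.abs(R.T@d).max()/25,abs(dpsi)/5)))
    rows=[]
    for i in range(n):
        Ri=R@Ro.from_euler('x',-dpsi*i/n,degrees=True).as_matrix()
        rows.append([round(v,2) for v in (Ri.T@d/25/n)]+[round(-dpsi/n/5,2)])
    print('dist',d.round(1),'n',n)
    print(rows if dpsi else (n,rows[:1]))
E
python3 m.py 435.6 -125.3 110 90 18
```

```text
t 3.1 p [ 396.5 -226.5  203.6] jaw -1.5 toolx [-0.0138  0.0252 -0.9996] tiltdeg xy [-0.79  1.44] q [-34.6 -16.   93.2   0.8 104.2 -32.9] F [-0.2  0.  -0.5] w 85.6
dist [ 39.1 101.2 -93.6] n 18
[[np.float64(0.21), np.float64(0.08), np.float64(-0.22), np.float64(0.98)], [np.float64(0.21), np.float64(0.06), np.float64(-0.23), np.float64(0.98)], [np.float64(0.21), np.float64(0.05), np.float64(-0.23), np.float64(0.98)], [np.float64(0.21), np.float64(0.02), np.float64(-0.24), np.float64(0.98)], [np.float64(0.21), np.float64(0.0), np.float64(-0.24), np.float64(0.98)], [np.float64(0.21), np.float64(-0.02), np.float64(-0.24), np.float64(0.98)], [np.float64(0.21), np.float64(-0.04), np.float64(-0.23), np.float64(0.98)], [np.float64(0.21), np.float64(-0.06), np.float64(-0.23), np.float64(0.98)], [np.float64(0.21), np.float64(-0.08), np.float64(-0.22), np.float64(0.98)], [np.float64(0.21), np.float64(-0.09), np.float64(-0.22), np.float64(0.98)], [np.float64(0.21), np.float64(-0.11), np.float64(-0.21), np.float64(0.98)], [np.float64(0.21), np.float64(-0.13), np.float64(-0.2), np.float64(0.98)], [np.float64(0.21), np.float64(-0.15), np.float64(-0.19), np.float64(0.98)], [np.float64(0.21), np.float64(-0.16), np.float64(-0.17), np.float64(0.98)], [np.float64(0.21), np.float64(-0.18), np.float64(-0.16), np.float64(0.98)], [np.float64(0.21), np.float64(-0.19), np.float64(-0.14), np.float64(0.98)], [np.float64(0.21), np.float64(-0.2), np.float64(-0.13), np.float64(0.98)], [np.float64(0.21), np.float64(-0.21), np.float64(-0.11), np.float64(0.98)]]
```

```bash
sed -i 's/dpsi=0 if len(a)<4 or a\[3\] is None else .*/dpsi=0 if len(a)<4 or a[3] is None else a[3]-j/; s/\[round(v,2) for v in/[float(round(v,2)) for v in/; s/\[round(-dpsi\/n\/5,2)\]/[float(round(-dpsi\/n\/5,2))]/' m.py
python3 m.py 435.6 -125.3 130 78 16
```

```text
t 3.1 p [ 396.5 -226.5  203.6] jaw -1.5 toolx [-0.0138  0.0252 -0.9996] tiltdeg xy [-0.79  1.44] q [-34.6 -16.   93.2   0.8 104.2 -32.9] F [-0.2  0.  -0.5] w 85.6
dist [ 39.1 101.2 -73.6] n 16
[[0.19, 0.09, -0.25, -0.99], [0.19, 0.12, -0.24, -0.99], [0.19, 0.14, -0.23, -0.99], [0.19, 0.16, -0.22, -0.99], [0.19, 0.17, -0.2, -0.99], [0.19, 0.19, -0.19, -0.99], [0.19, 0.21, -0.17, -0.99], [0.19, 0.22, -0.15, -0.99], [0.19, 0.23, -0.13, -0.99], [0.19, 0.24, -0.11, -0.99], [0.19, 0.25, -0.09, -0.99], [0.19, 0.26, -0.07, -0.99], [0.19, 0.26, -0.05, -0.99], [0.19, 0.27, -0.02, -0.99], [0.19, 0.27, 0.0, -0.99], [0.19, 0.27, 0.02, -0.99]]
```

>>> send_rows(
  deltas=[
    [0.19,0.1,-0.25,-1],
    [0.19,0.12,-0.24,-1],
    [0.19,0.14,-0.23,-1],
    [0.19,0.16,-0.22,-1],
    [0.19,0.17,-0.2,-1],
    [0.19,0.19,-0.19,-1],
    [0.19,0.21,-0.17,-1],
    [0.19,0.22,-0.15,-1],
    [0.19,0.23,-0.13,-1],
    [0.19,0.24,-0.11,-1],
    [0.19,0.25,-0.09,-1],
    [0.19,0.26,-0.07,-1],
  ],
  grip=0.5,
)

```text
time: 4.6
ee_pos: [423.6, -144.5, 140.9]
orientation: [156.0, 87.9, 126.7]
contact_force: [-0.1, -1.2, 0.6]
width: 64.1
```

```bash
python3 m.py 435.6 -125.3 120 78 4
```

```text
t 4.6 p [ 423.6 -144.5  140.9] jaw 60.7 toolx [-0.0223  0.03   -0.9993] tiltdeg xy [-1.28  1.72] q [-24.  -17.  100.4   1.1  98.5 -84.5] F [-0.1 -1.2  0.6] w 64.1
dist [ 12.   19.2 -20.9] n 4
[[0.21, 0.22, 0.02, -0.87], [0.21, 0.22, 0.03, -0.87], [0.21, 0.22, 0.05, -0.87], [0.21, 0.21, 0.07, -0.87]]
```

```bash
sed -i "s/d=np.array(a\[:3\])-p/G=p-23*R[:,0]; print('G',G.round(1)); d=np.array(a[:3])-G/" m.py
python3 m.py 435.6 -125.3 110 78 4
```

```text
t 4.6 p [ 423.6 -144.5  140.9] jaw 60.7 toolx [-0.0223  0.03   -0.9993] tiltdeg xy [-1.28  1.72] q [-24.  -17.  100.4   1.1  98.5 -84.5] F [-0.1 -1.2  0.6] w 64.1
G [ 424.1 -145.2  163.9]
dist [ 11.5  19.9 -53.9] n 4
[[0.54, 0.22, 0.02, -0.87], [0.54, 0.22, 0.04, -0.87], [0.54, 0.22, 0.05, -0.87], [0.54, 0.21, 0.07, -0.87]]
```

>>> send_rows(
  deltas=[
    [0.54,0.22,0.02,-0.9],
    [0.54,0.22,0.04,-0.9],
    [0.54,0.22,0.05,-0.9],
    [0.54,0.22,0.07,-0.9],
  ],
)

```text
time: 5.1
ee_pos: [434.6, -123.2, 84.8]
orientation: [138.4, 87.8, 127.8]
contact_force: [0.5, 0.4, -0.1]
width: 63.8
```

```bash
python3 m.py 435.6 -125.3 42
```

```text
t 5.1 p [ 434.6 -123.2   84.8] jaw 79.3 toolx [-0.0235  0.0304 -0.9993] tiltdeg xy [-1.35  1.74] q [ -21.   -15.3  104.7    1.1   92.4 -100.3] F [ 0.5  0.4 -0.1] w 63.8
G [ 435.2 -123.9  107.7]
dist [  0.4  -1.4 -65.7] n 3
(3, [[0.88, -0.04, 0.03, 0.0]])
```

>>> send_rows(
  deltas=[
    [0.85,-0.04,0.03,0],
    [0.85,-0.04,0.03,0],
    [0.85,-0.04,0.03,0],
  ],
)

```text
time: 5.48
ee_pos: [434.6, -124.0, 18.5]
orientation: [138.6, 87.8, 128.1]
contact_force: [-0.6, 0.5, -1.2]
width: 64.4
```

```bash
python3 m.py 435.6 -125.3 41
python3 - <<'E'
from plant import env
import cv2
for n in("top","side"):
    im=env.get_image(n)["pixels"][:,:,::-1]
    c=im[150:270,290:440] if n=='top' else im[130:260,290:440]
    cv2.imwrite(f"pics/{n}1.png",cv2.resize(c,None,fx=4,fy=4,interpolation=cv2.INTER_CUBIC))
E
```

```text
t 5.47 p [ 434.6 -124.    18.5] jaw 79.4 toolx [-0.024   0.0306 -0.9992] tiltdeg xy [-1.37  1.75] q [ -21.1  -12.7  109.4    1.1   85.2 -100.6] F [-0.6  0.5 -1.2] w 64.4
G [ 435.1 -124.7   41.5]
dist [ 0.5 -0.6 -0.5] n 1
(1, [[0.02, -0.02, 0.02, 0.0]])
```

View pics/side1.png

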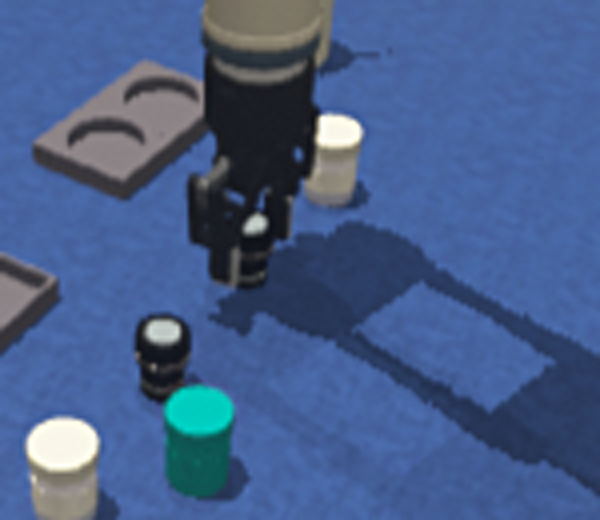

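The fingers straddle the right eyepiece (crop 253,245), so I'm closing.

>>> send_rows(
  deltas=[
    [0,0,0,0],
    [0,0,0,0],
    [0,0,0,0],
    [0,0,0,0],
  ],
  grip=-1,
  grip_force=40,
)

```text
time: 6.08
ee_pos: [434.0, -123.9, 19.2]
orientation: [140.1, 87.7, 129.5]
contact_force: [-0.5, 0.3, -0.2]
width: 36.9
```

```bash
python3 m.py 435.6 -125.3 100
```

```text
t 6.08 p [ 434.  -123.9   19.2] jaw 79.4 toolx [-0.0257  0.0312 -0.9992] tiltdeg xy [-1.47  1.79] q [ -21.1  -12.7  109.4    1.1   85.4 -100.6] F [-0.5  0.3 -0.2] w 36.9
G [ 434.6 -124.6   42.1]
dist [ 1.  -0.7 57.9] n 3
(3, [[-0.77, 0.01, -0.01, 0.0]])
```

>>> send_rows(
  deltas=[
    [-0.9,0,0,0],
    [-0.9,0,0,0],
    [-0.9,0,0,0],
  ],
)

```text
time: 6.45
ee_pos: [434.5, -125.5, 86.6]
orientation: [142.5, 87.5, 131.9]
contact_force: [0.2, -0.8, -0.7]
width: 36.7
```

```bash
python3 m.py 601.6 -15.1 100
```

```text
t 6.45 p [ 434.5 -125.5   86.6] jaw 79.4 toolx [-0.0294  0.0327 -0.999 ] tiltdeg xy [-1.69  1.87] q [ -21.3  -14.9  104.2    1.1   92.9 -100.6] F [ 0.2 -0.8 -0.7] w 36.7
G [ 435.2 -126.2  109.6]
dist [166.4 111.1  -9.6] n 6
(6, [[0.06, 0.93, 0.96, 0.0]])
```

>>> send_rows(
  deltas=[
    [0.04,0.93,0.96,0],
    [0.04,0.93,0.96,0],
    [0.04,0.93,0.96,0],
    [0.04,0.93,0.96,0],
    [0.04,0.93,0.96,0],
    [0.04,0.93,0.96,0],
  ],
)

```text
time: 7.2
ee_pos: [608.0, -13.7, 84.8]
orientation: [136.3, 87.9, 125.5]
contact_force: [0.5, -0.2, -0.6]
width: 37.0
```

```bash
python3 m.py 601.6 -15.1 60
```

```text
t 7.2 p [608.  -13.7  84.8] jaw 79.2 toolx [-0.0211  0.0295 -0.9993] tiltdeg xy [-1.21  1.69] q [ -5.4   8.8  81.6   1.6  91.  -84.6] F [ 0.5 -0.2 -0.6] w 37.0
G [608.5 -14.4 107.8]
dist [ -6.9  -0.7 -47.8] n 2
(2, [[0.96, -0.06, -0.11, 0.0]])
```

>>> send_rows(
  deltas=[
    [0.9,-0.05,-0.13,0],
    [0.9,-0.05,-0.13,0],
  ],
)

```text
time: 7.45
ee_pos: [603.5, -11.8, 40.9]
orientation: [129.8, 88.1, 119.2]
contact_force: [-0.2, 0.6, -0.8]
width: 36.9
```

```bash
python3 m.py 601.6 -15.1 46.6
python3 - <<'E'
from plant import env
import cv2
for n in("side",):
    im=env.get_image(n)["pixels"][:,:,::-1]
    c=im[150:270,220:370]
    cv2.imwrite(f"pics/{n}2.png",cv2.resize(c,None,fx=5,fy=5,interpolation=cv2.INTER_CUBIC))
E
```

```text
t 7.45 p [603.5 -11.8  40.9] jaw 79.3 toolx [-0.0165  0.0295 -0.9994] tiltdeg xy [-0.95  1.69] q [ -5.3   9.3  85.5   1.6  86.3 -84.7] F [-0.2  0.6 -0.8] w 36.9
G [603.8 -12.5  63.9]
dist [ -2.2  -2.6 -17.3] n 1
(1, [[0.69, -0.14, -0.05, 0.0]])
```

View pics/side2.png

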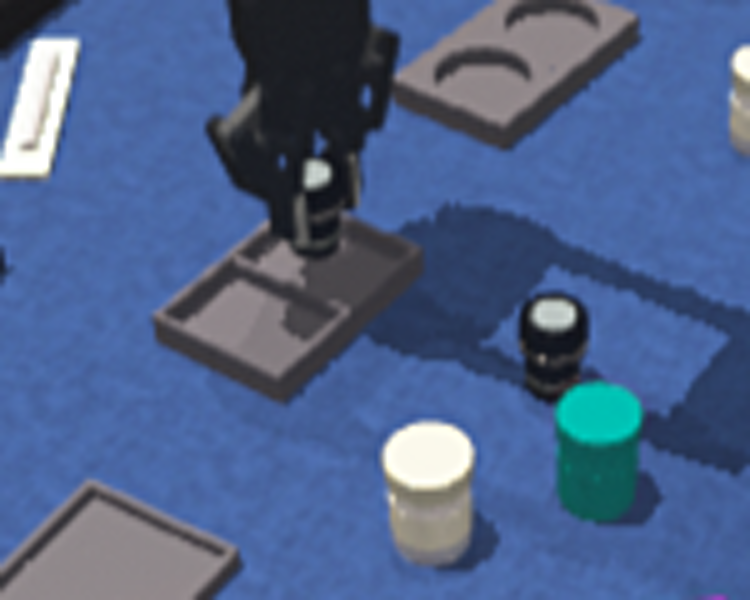

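The eyepiece is upright above the far bay (crop 320,245). Lowering.

>>> send_rows(
  deltas=[
    [0.35,-0.1,-0.05,0],
    [0.25,-0.05,-0.05,0],
  ],
)

```text
time: 7.75
ee_pos: [598.1, -14.6, 22.2]
orientation: [135.8, 87.9, 125.1]
contact_force: [-0.3, -0.5, -0.1]
width: 37.1
```

```bash
python3 m.py 601.6 -15.1 46.2
```

```text
t 7.75 p [598.1 -14.6  22.2] jaw 79.3 toolx [-0.0211  0.03   -0.9993] tiltdeg xy [-1.21  1.72] q [ -5.6   9.5  87.2   1.6  84.6 -85.1] F [-0.3 -0.5 -0.1] w 37.1
G [598.6 -15.3  45.2]
dist [3.  0.2 1. ] n 1
(1, [[-0.04, 0.03, 0.12, 0.0]])
```

>>> send_rows(
  deltas=[
    [0,0,0.06,0],
  ],
)

```text
time: 7.88
ee_pos: [599.4, -15.1, 22.2]
orientation: [135.9, 87.9, 125.3]
contact_force: [0.9, 0.1, 0.5]
width: 37.2
```

```bash
python3 m.py 601.6 -15.1 46.2;python3 - <<'E'
from plant import env
import cv2
im=env.get_image("side")["pixels"][:,:,::-1]
cv2.imwrite("pics/side3.png",cv2.resize(im[160:240,240:340],None,fx=7,fy=7,interpolation=cv2.INTER_CUBIC))
E
```

```text
t 7.88 p [599.4 -15.1  22.2] jaw 79.3 toolx [-0.0212  0.03   -0.9993] tiltdeg xy [-1.22  1.72] q [ -5.6   9.7  87.    1.6  84.6 -85.1] F [0.9 0.1 0.5] w 37.2
G [599.9 -15.8  45.2]
dist [1.7 0.7 1. ] n 1
(1, [[-0.04, 0.04, 0.06, 0.0]])
```

View pics/side3.png

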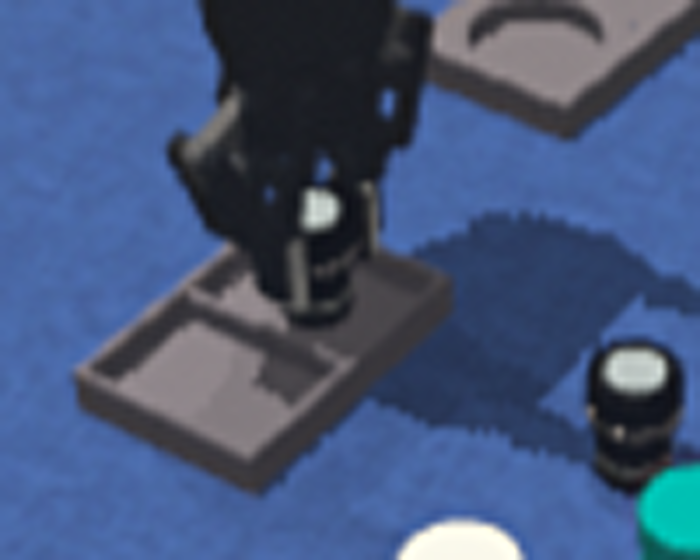

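>>> send_rows(
  deltas=[
    [0.05,0,0.03,0],
  ],
)

```text
time: 8.05
ee_pos: [601.3, -15.4, 22.3]
orientation: [132.8, 88.0, 122.2]
contact_force: [0.7, 0.4, -0.7]
width: 36.9
```

>>> send_rows(
  deltas=[
    [0.05,0,0,0],
  ],
)

```text
time: 8.18
ee_pos: [601.7, -15.5, 21.6]
orientation: [131.4, 88.0, 120.8]
contact_force: [-0.7, 0.1, -0.3]
width: 37.0
```

>>> send_rows(
  deltas=[
    [0.06,0,0,0],
  ],
)

```text
time: 8.3
ee_pos: [602.2, -15.6, 21.2]
orientation: [129.5, 88.1, 118.8]
contact_force: [-1.9, -1.3, 6.7]
width: 37.0
```

>>> send_rows(
  deltas=[
    [0.06,0,0,0],
  ],
)

```text
time: 8.43
ee_pos: [602.3, -15.6, 21.2]
orientation: [128.6, 88.1, 117.9]
contact_force: [-3.6, 0.0, 7.7]
width: 37.1
```

Floor contact reads 7 N, so I'm releasing with a limited opening.

>>> send_rows(
  deltas=[
    [-0.03,0,0,0],
    [0,0,0,0],
  ],
  grip=0.2,
)

```text
time: 8.68
ee_pos: [602.6, -15.5, 22.4]
orientation: [127.1, 88.1, 116.4]
contact_force: [0.0, 0.7, 0.6]
width: 51.0
```

```bash
python3 m.py 601.6 -15.1 100
```

```text
t 8.68 p [602.6 -15.5  22.4] jaw 79.3 toolx [-0.0145  0.0292 -0.9995] tiltdeg xy [-0.83  1.67] q [ -5.6   9.9  86.8   1.6  84.3 -85.1] F [0.  0.7 0.6] w 51.0
G [603.  -16.2  45.4]
dist [-1.4  1.1 54.6] n 3
(3, [[-0.73, 0.03, -0.04, 0.0]])
```

>>> send_rows(
  deltas=[
    [-0.95,0,-0.03,0],
    [-0.95,0,-0.03,0],
    [-0.95,0,-0.03,0],
  ],
)

```text
time: 9.05
ee_pos: [599.6, -16.9, 91.5]
orientation: [136.1, 87.9, 125.4]
contact_force: [-0.1, -0.1, -0.4]
width: 50.8
```

```bash
python3 m.py 442.8 11.4 112
python3 - <<'E'
from plant import env
import cv2
im=env.get_image("side")["pixels"][:,:,::-1]
cv2.imwrite("pics/side4.png",cv2.resize(im[150:250,230:350],None,fx=6,fy=6,interpolation=cv2.INTER_CUBIC))
E
```

```text
t 9.05 p [599.6 -16.9  91.5] jaw 79.3 toolx [-0.0212  0.0299 -0.9993] tiltdeg xy [-1.22  1.71] q [ -5.8   7.3  82.4   1.6  91.6 -85.1] F [-0.1 -0.1 -0.4] w 50.8
G [600.1 -17.6 114.5]
dist [-157.3   29.    -2.5] n 7
(7, [[0.04, -0.0, -0.91, 0.0]])
```

View pics/side4.png

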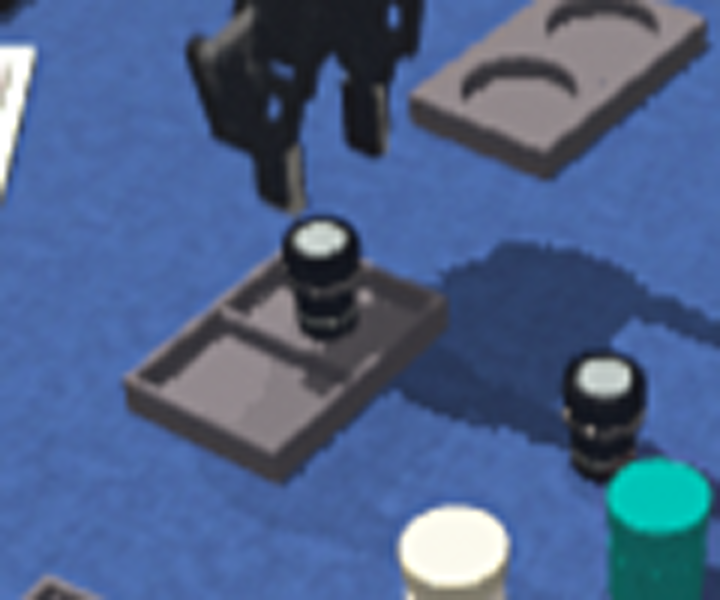

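>>> send_rows(
  deltas=[
    [0.02,0,-0.91,0],
    [0.02,0,-0.91,0],
    [0.02,0,-0.91,0],
    [0.02,0,-0.91,0],
    [0.02,0,-0.91,0],
    [0.02,0,-0.91,0],
    [0.02,0,-0.91,0],
  ],
  grip=0.5,
)

```text
time: 9.98
ee_pos: [441.3, 13.1, 92.1]
orientation: [126.9, 88.1, 116.2]
contact_force: [-0.4, 0.3, 0.1]
width: 64.2
```

```bash
python3 m.py 442.8 11.4 42
```

```text
t 9.97 p [441.3  13.1  92.1] jaw 79.3 toolx [-0.0145  0.0294 -0.9995] tiltdeg xy [-0.83  1.69] q [ -4.  -18.2 106.3   1.6  92.8 -83.2] F [-0.4  0.3  0.1] w 64.2
G [441.6  12.4 115. ]
dist [  1.2  -1.  -73. ] n 3
(3, [[0.97, -0.04, 0.04, 0.0]])
```

>>> send_rows(
  deltas=[
    [0.95,-0.04,0.03,0],
    [0.95,-0.04,0.03,0],
    [0.95,-0.04,0.03,0],
  ],
)

```text
time: 10.35
ee_pos: [442.4, 12.2, 20.1]
orientation: [116.8, 88.3, 106.2]
contact_force: [0.3, 0.4, -0.4]
width: 64.2
```

```bash
python3 m.py 442.8 11.4 42;python3 - <<'E'
from plant import env
import cv2
im=env.get_image("side")["pixels"][:,:,::-1]
cv2.imwrite("pics/side5.png",cv2.resize(im[170:270,270:390],None,fx=6,fy=6,interpolation=cv2.INTER_CUBIC))
E
```

```text
t 10.35 p [442.4  12.2  20.1] jaw 79.3 toolx [-0.0084  0.0291 -0.9995] tiltdeg xy [-0.48  1.67] q [ -4.1 -15.8 111.8   1.6  84.6 -83.6] F [ 0.3  0.4 -0.4] w 64.2
G [442.6  11.5  43.1]
dist [ 0.2 -0.1 -1.1] n 1
(1, [[0.04, -0.0, 0.01, 0.0]])
```

View pics/side5.png

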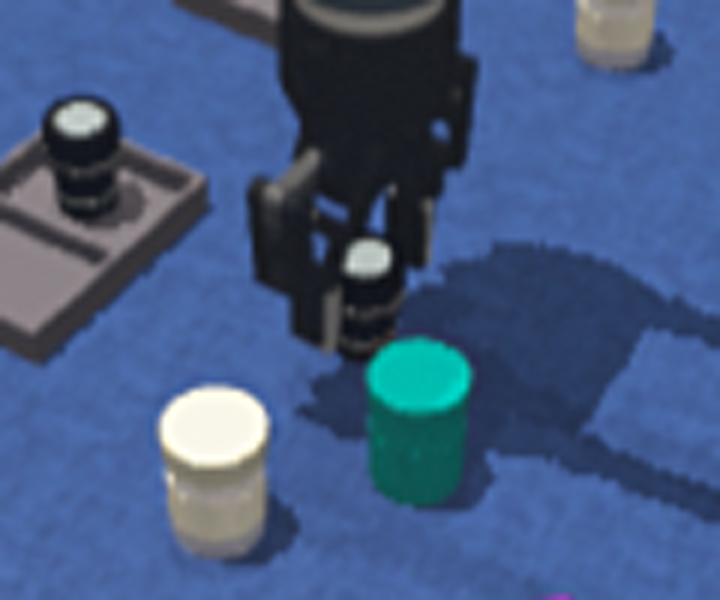

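The fingers straddle the second eyepiece (crop 365,300), and the first stands upright in its bay (80,155). Gripping.

>>> send_rows(
  deltas=[
    [0.04,0,0,0],
    [0,0,0,0],
    [0,0,0,0],
    [0,0,0,0],
  ],
  grip=-1,
)

```text
time: 10.9
ee_pos: [441.0, 12.3, 16.7]
orientation: [123.4, 88.2, 112.8]
contact_force: [0.0, -0.2, -1.0]
width: 37.2
```

>>> send_rows(
  deltas=[
    [-0.95,0,0,0],
    [-0.95,0,0,0],
    [-0.95,0,0,0],
  ],
)

```text
time: 11.28
ee_pos: [440.9, 10.3, 88.7]
orientation: [128.0, 88.1, 117.4]
contact_force: [0.9, -0.4, -0.3]
width: 36.9
```

```bash
python3 m.py 607 49.4 110
```

```text
t 11.28 p [440.9  10.3  88.7] jaw 79.3 toolx [-0.0154  0.0297 -0.9994] tiltdeg xy [-0.88  1.7 ] q [ -4.3 -18.1 106.6   1.6  92.5 -83.6] F [ 0.9 -0.4 -0.3] w 36.9
G [441.3   9.6 111.6]
dist [165.7  39.8  -1.6] n 7
(7, [[0.0, 0.4, 0.89, 0.0]])
```

>>> send_rows(
  deltas=[
    [0,0.4,0.88,0],
    [0,0.4,0.88,0],
    [0,0.4,0.88,0],
    [0,0.4,0.88,0],
    [0,0.4,0.88,0],
    [0,0.4,0.88,0],
    [0,0.4,0.88,0],
  ],
)

```text
time: 12.15
ee_pos: [612.9, 51.4, 95.3]
orientation: [108.2, 88.3, 97.5]
contact_force: [-0.7, -0.3, -1.3]
width: 36.9
```

```bash
python3 m.py 609.5 49.4 52
```

```text
t 12.15 p [612.9  51.4  95.3] jaw 79.3 toolx [-0.0038  0.029  -0.9996] tiltdeg xy [-0.22  1.66] q [  0.7   8.5  80.8   1.7  90.9 -78.6] F [-0.7 -0.3 -1.3] w 36.9
G [612.9  50.7 118.3]
dist [ -3.4  -1.3 -66.3] n 3
(3, [[0.88, -0.05, -0.03, 0.0]])
```

>>> send_rows(
  deltas=[
    [0.86,-0.05,-0.03,0],
    [0.86,-0.05,-0.03,0],
    [0.8,-0.05,-0.03,0],
  ],
)

```text
time: 12.52
ee_pos: [613.4, 50.5, 33.4]
orientation: [96.1, 88.3, 85.5]
contact_force: [-0.1, 0.3, -1.6]
width: 36.9
```

```bash
python3 m.py 609.5 49.4 43
```

```text
t 12.53 p [613.4  50.5  33.4] jaw 79.3 toolx [ 0.0023  0.0292 -0.9996] tiltdeg xy [0.13 1.68] q [  0.6  10.3  85.2   1.7  84.4 -78.9] F [-0.1  0.3 -1.6] w 36.9
G [613.4  49.8  56.4]
dist [ -3.9  -0.4 -13.4] n 1
(1, [[0.54, -0.06, -0.15, 0.0]])
```

>>> send_rows(
  deltas=[
    [0.28,0,-0.15,0],
    [0.12,0,0,0],
  ],
)

```text
time: 12.78
ee_pos: [608.5, 51.5, 21.4]
orientation: [101.7, 88.3, 91.0]
contact_force: [0.2, 0.4, -0.7]
width: 37.1
```

>>> send_rows(
  deltas=[
    [0.06,0,0,0],
  ],
)

```text
time: 12.9
ee_pos: [608.7, 51.5, 20.4]
orientation: [100.1, 88.3, 89.4]
contact_force: [-0.2, 0.1, 0.1]
width: 37.0
```

>>> send_rows(
  deltas=[
    [0.06,0,0,0],
  ],
)

```text
time: 13.02
ee_pos: [609.2, 51.6, 19.7]
orientation: [97.4, 88.3, 86.7]
contact_force: [-0.1, 0.6, -0.2]
width: 36.9
```

>>> send_rows(
  deltas=[
    [0.06,0,0,0],
  ],
)

```text
time: 13.15
ee_pos: [609.6, 51.6, 18.8]
orientation: [95.0, 88.3, 84.4]
contact_force: [-0.4, -1.1, 2.1]
width: 37.0
```

>>> send_rows(
  deltas=[
    [0.05,0,0,0],
  ],
)

```text
time: 13.28
ee_pos: [610.1, 51.6, 18.7]
orientation: [92.4, 88.3, 81.8]
contact_force: [-1.7, -0.1, 5.8]
width: 36.9
```

>>> send_rows(
  deltas=[
    [0,0,0,0],
    [0,0,0,0],
  ],
  grip=0.2,
)

```text
time: 13.52
ee_pos: [610.4, 51.6, 18.9]
orientation: [91.1, 88.3, 80.5]
contact_force: [1.0, 0.0, -0.4]
width: 51.3
```

>>> send_rows(
  deltas=[
    [-0.95,0,0,0],
    [-0.95,0,0,0],
    [-0.95,0,0,0],
  ],
)

```text
time: 13.9
ee_pos: [608.1, 49.6, 87.9]
orientation: [104.5, 88.3, 93.9]
contact_force: [0.8, -0.9, 0.2]
width: 51.2
```

```bash
python3 m.py 418.6 -254.9 140 80;python3 - <<'E'
from plant import env
import cv2
im=env.get_image("side")["pixels"][:,:,::-1]
cv2.imwrite("pics/side6.png",cv2.resize(im[150:250,230:350],None,fx=6,fy=6,interpolation=cv2.INTER_CUBIC))
E
```

```text
t 13.9 p [608.1  49.6  87.9] jaw 79.3 toolx [-0.002   0.0293 -0.9996] tiltdeg xy [-0.11  1.68] q [  0.5   7.8  82.3   1.7  90.  -78.8] F [ 0.8 -0.9  0.2] w 51.2
G [608.1  48.9 110.9]
dist [-189.5 -303.8   29.1] n 14
[[-0.11, -0.95, -0.37, -0.01], [-0.11, -0.95, -0.37, -0.01], [-0.11, -0.95, -0.37, -0.01], [-0.11, -0.95, -0.37, -0.01], [-0.11, -0.95, -0.38, -0.01], [-0.11, -0.95, -0.38, -0.01], [-0.11, -0.95, -0.38, -0.01], [-0.11, -0.95, -0.38, -0.01], [-0.11, -0.95, -0.38, -0.01], [-0.11, -0.95, -0.38, -0.01], [-0.11, -0.95, -0.38, -0.01], [-0.11, -0.95, -0.38, -0.01], [-0.11, -0.95, -0.38, -0.01], [-0.11, -0.95, -0.38, -0.01]]
```

View pics/side6.png

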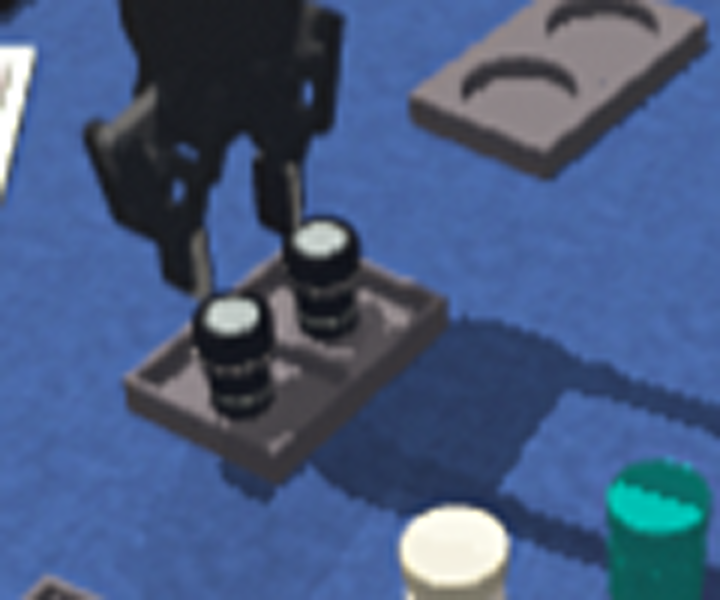

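>>> send_rows(
  deltas=[
    [-0.15,-0.95,-0.38,0],
    [-0.13,-0.95,-0.38,0],
    [-0.11,-0.95,-0.38,0],
    [-0.11,-0.95,-0.38,0],
    [-0.11,-0.95,-0.38,0],
    [-0.11,-0.95,-0.38,0],
    [-0.11,-0.95,-0.38,0],
    [-0.11,-0.95,-0.38,0],
    [-0.11,-0.95,-0.38,0],
    [-0.11,-0.95,-0.38,0],
    [-0.11,-0.95,-0.38,0],
    [-0.11,-0.95,-0.38,0],
  ],
  grip=0.65,
)

```text
time: 15.45
ee_pos: [440.4, -216.4, 112.6]
orientation: [94.1, 88.2, 83.7]
contact_force: [-0.8, 0.7, -0.7]
width: 70.5
```

```bash
python3 m.py 418.6 -254.9 120
```

```text
t 15.45 p [ 440.4 -216.4  112.6] jaw 79.6 toolx [ 0.0034  0.0306 -0.9995] tiltdeg xy [0.19 1.75] q [ -31.2  -10.7   98.     1.6   93.5 -110.7] F [-0.8  0.7 -0.7] w 70.5
G [ 440.4 -217.1  135.6]
dist [-21.8 -37.8 -15.6] n 2
(2, [[0.29, -0.83, -0.29, 0.0]])
```

>>> send_rows(
  deltas=[
    [0.2,-0.83,-0.3,0],
    [0.2,-0.83,-0.3,0],
  ],
)

```text
time: 15.7
ee_pos: [417.4, -255.7, 100.7]
orientation: [92.1, 88.3, 81.7]
contact_force: [-0.5, 0.6, 0.3]
width: 70.4
```

```bash
python3 m.py 418.6 -254.9 51
```

```text
t 15.7 p [ 417.4 -255.7  100.7] jaw 79.5 toolx [ 0.0044  0.0299 -0.9995] tiltdeg xy [0.25 1.72] q [ -36.5  -10.6   99.1    1.5   92.3 -116. ] F [-0.5  0.6  0.3] w 70.4
G [ 417.3 -256.4  123.7]
dist [  1.3   1.5 -72.7] n 3
(3, [[0.97, -0.01, 0.01, 0.0]])
```

>>> send_rows(
  deltas=[
    [0.94,0,0.01,0],
    [0.94,0,0.01,0],
    [0.94,0,0.01,0],
  ],
)

```text
time: 16.08
ee_pos: [418.4, -256.1, 28.7]
orientation: [85.2, 88.4, 74.6]
contact_force: [-0.1, -0.8, 0.5]
width: 70.2
```

```bash
python3 m.py 418.6 -254.9 51;python3 - <<'E'
from plant import env
import cv2
im=env.get_image("side")["pixels"][:,:,::-1]
cv2.imwrite("pics/side7.png",cv2.resize(im[110:210,310:430],None,fx=6,fy=6,interpolation=cv2.INTER_CUBIC))
E
```

```text
t 16.07 p [ 418.4 -256.1   28.7] jaw 79.3 toolx [ 0.0075  0.0273 -0.9996] tiltdeg xy [0.43 1.57] q [ -36.5   -8.1  104.3    1.5   84.4 -116. ] F [-0.1 -0.8  0.5] w 70.2
G [ 418.2 -256.7   51.7]
dist [ 0.4  1.8 -0.7] n 1
(1, [[0.03, 0.07, 0.0, 0.0]])
```

View pics/side7.png

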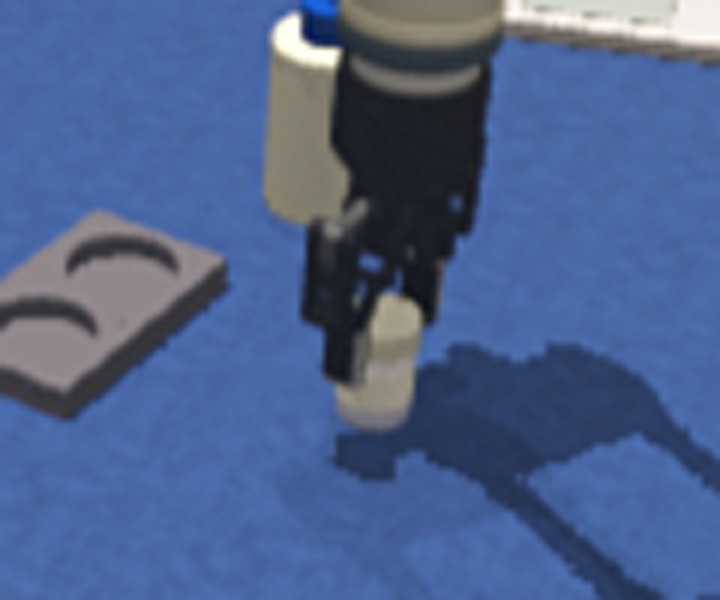

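The jaws are around the cap of the right-hand pot (crop 395,330). Closing and lifting.

>>> send_rows(
  deltas=[
    [0.03,0.05,0,0],
    [0,0,0,0],
    [0,0,0,0],
    [0,0,0,0],
  ],
  grip=-1,
)

```text
time: 16.62
ee_pos: [417.7, -253.7, 25.7]
orientation: [92.0, 88.3, 81.4]
contact_force: [-0.2, -0.4, -0.9]
width: 42.9
```

>>> send_rows(
  deltas=[
    [-0.9,0,0,0],
    [-0.9,0,0,0],
    [-0.9,0,0,0],
  ],
)

```text
time: 17.0
ee_pos: [416.6, -255.2, 93.8]
orientation: [96.6, 88.2, 86.0]
contact_force: [-0.1, -0.3, -1.4]
width: 42.7
```

```bash
python3 m.py 586 -297.4 115
```

```text
t 17.0 p [ 416.6 -255.2   93.8] jaw 79.4 toolx [ 0.0022  0.0313 -0.9995] tiltdeg xy [0.13 1.8 ] q [ -36.5  -10.4   99.6    1.5   91.7 -115.9] F [-0.1 -0.3 -1.4] w 42.7
G [ 416.6 -255.9  116.8]
dist [169.4 -41.5  -1.8] n 7
(7, [[0.0, -0.05, 1.0, 0.0]])
```

>>> send_rows(
  deltas=[
    [0,-0.05,0.98,0],
    [0,-0.05,0.98,0],
    [0,-0.05,0.98,0],
    [0,-0.05,0.98,0],
    [0,-0.05,0.98,0],
    [0,-0.05,0.98,0],
    [0,-0.05,0.98,0],
  ],
)

```text
time: 17.88
ee_pos: [590.2, -298.5, 101.0]
orientation: [75.9, 88.4, 65.2]
contact_force: [-0.6, 0.3, -0.2]
width: 42.8
```

```bash
python3 m.py 588.5 -297.4 62
```

```text
t 17.88 p [ 590.2 -298.5  101. ] jaw 79.3 toolx [ 0.0114  0.0247 -0.9996] tiltdeg xy [0.65 1.41] q [ -30.6   15.4   72.3    1.5   92.4 -109.8] F [-0.6  0.3 -0.2] w 42.8
G [ 590.  -299.1  123.9]
dist [ -1.5   1.7 -61.9] n 3
(3, [[0.83, -0.0, -0.03, 0.0]])
```

>>> send_rows(
  deltas=[
    [0.8,0,-0.03,0],
    [0.8,0,-0.03,0],
    [0.78,0,-0.03,0],
  ],
)

```text
time: 18.25
ee_pos: [588.8, -296.7, 38.7]
orientation: [73.5, 88.5, 62.9]
contact_force: [0.8, 0.7, -0.3]
width: 43.1
```

```bash
python3 m.py 588.5 -297.4 55;python3 - <<'E'
from plant import env
import cv2
im=env.get_image("side")["pixels"][:,:,::-1]
cv2.imwrite("pics/side8.png",cv2.resize(im[90:190,280:400],None,fx=6,fy=6,interpolation=cv2.INTER_CUBIC))
E
```

```text
t 18.25 p [ 588.8 -296.7   38.7] jaw 79.3 toolx [ 0.0122  0.0239 -0.9996] tiltdeg xy [0.7  1.37] q [ -30.5   16.8   77.1    1.5   86.2 -109.9] F [ 0.8  0.7 -0.3] w 43.1
G [ 588.5 -297.2   61.7]
dist [-0.  -0.2 -6.7] n 1
(1, [[0.27, -0.01, -0.0, 0.0]])
```

View pics/side8.png

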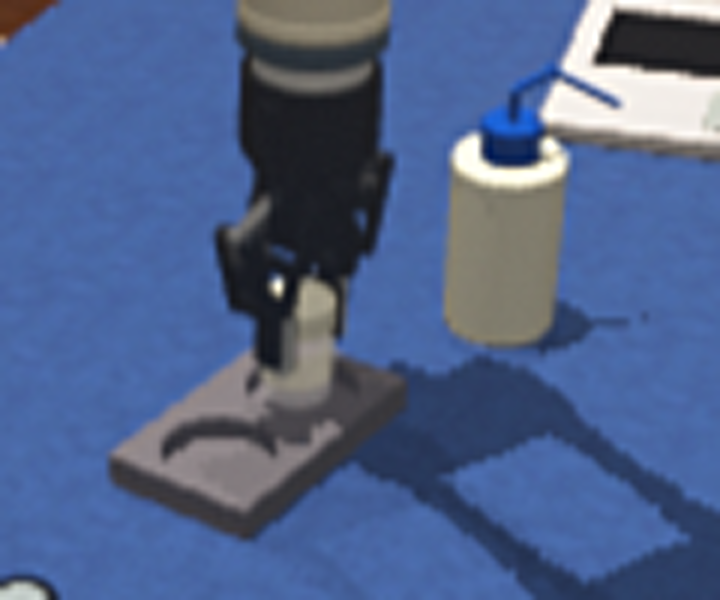

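The pot is centred over the far well (crop 305,395). Lowering to contact.

>>> send_rows(
  deltas=[
    [0.2,0,-0.03,0],
  ],
)

```text
time: 18.42
ee_pos: [586.0, -295.5, 29.2]
orientation: [85.1, 88.4, 74.5]
contact_force: [3.6, -10.1, 29.9]
width: 42.9
```

>>> send_rows(
  deltas=[
    [0.06,0,0,0],
  ],
)

```text
time: 18.55
ee_pos: [586.5, -296.1, 29.3]
orientation: [79.0, 88.5, 68.3]
contact_force: [0.2, 0.7, 7.5]
width: 43.0
```

>>> send_rows(
  deltas=[
    [0.06,0,0,0],
  ],
)

```text
time: 18.68
ee_pos: [586.7, -296.2, 29.3]
orientation: [75.1, 88.5, 64.4]
contact_force: [-1.2, 1.9, 5.2]
width: 43.0
```

>>> send_rows(
  deltas=[
    [0.05,0,0,0],
  ],
)

```text
time: 18.8
ee_pos: [586.9, -296.2, 29.3]
orientation: [72.6, 88.5, 61.9]
contact_force: [-2.4, 1.9, 5.9]
width: 43.1
```

The first lowering step made contact at 30 N, harder than I meant, and it then settled to about 6 N. I'll use smaller steps next time. Releasing.

>>> send_rows(
  deltas=[
    [0,0,0,0],
    [0,0,0,0],
  ],
  grip=0.4,
)

```text
time: 19.05
ee_pos: [586.7, -296.3, 28.9]
orientation: [72.5, 88.5, 61.8]
contact_force: [0.5, -0.4, -1.0]
width: 60.0
```

>>> send_rows(
  deltas=[
    [-0.95,0,0,0],
    [-0.95,0,0,0],
    [-0.95,0,0,0],
    [-0.95,0,0,0],
  ],
)

```text
time: 19.55
ee_pos: [583.6, -297.8, 120.5]
orientation: [91.0, 88.4, 80.3]
contact_force: [0.2, -0.0, 0.2]
width: 59.8
```

```bash
python3 m.py 450.4 138.6 145 ;python3 - <<'E'
from plant import env
import cv2
im=env.get_image("side")["pixels"][:,:,::-1]
cv2.imwrite("pics/side9.png",cv2.resize(im[90:190,280:400],None,fx=6,fy=6,interpolation=cv2.INTER_CUBIC))
E
```

```text
t 19.55 p [ 583.6 -297.8  120.5] jaw 79.3 toolx [ 0.0047  0.0275 -0.9996] tiltdeg xy [0.27 1.58] q [ -30.8   14.5   71.4    1.5   94.7 -110. ] F [ 0.2 -0.   0.2] w 59.8
G [ 583.5 -298.4  143.5]
dist [-133.1  437.     1.5] n 17
(17, [[0.02, 0.95, -0.5, 0.0]])
```

View pics/side9.png

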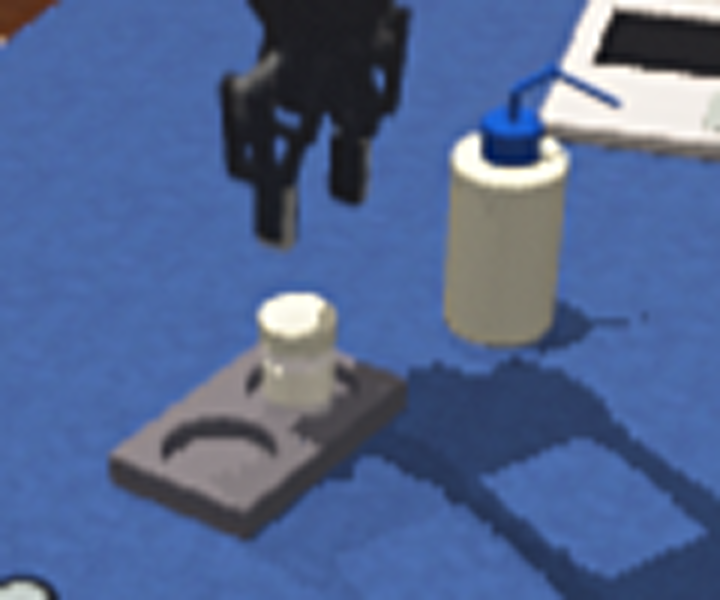

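>>> send_rows(
  deltas=[
    [0,0.95,-0.5,0],
    [0,0.95,-0.5,0],
    [0,0.95,-0.5,0],
    [0,0.95,-0.5,0],
    [0,0.95,-0.5,0],
    [0,0.95,-0.5,0],
    [0,0.95,-0.5,0],
    [0,0.95,-0.5,0],
    [0,0.95,-0.5,0],
    [0,0.95,-0.5,0],
    [0,0.95,-0.5,0],
    [0,0.95,-0.5,0],
  ],
  grip=0.65,
)

```text
time: 21.1
ee_pos: [486.5, 16.9, 121.9]
orientation: [90.7, 88.5, 79.7]
contact_force: [0.2, -0.4, 0.4]
width: 70.6
```

```bash
python3 m.py 450.4 138.6 125
```

```text
t 21.1 p [486.5  16.9 121.9] jaw 79.1 toolx [ 0.0046  0.0252 -0.9997] tiltdeg xy [0.26 1.44] q [ -3.  -12.4  98.5   1.5  93.7 -82. ] F [ 0.2 -0.4  0.4] w 70.6
G [486.4  16.3 144.9]
dist [-36.  122.3 -19.9] n 5
(5, [[0.18, 0.9, -0.47, 0.0]])
```

>>> send_rows(
  deltas=[
    [0.14,0.9,-0.46,0],
    [0.14,0.9,-0.46,0],
    [0.14,0.9,-0.46,0],
    [0.14,0.9,-0.46,0],
    [0.14,0.9,-0.46,0],
  ],
)

```text
time: 21.72
ee_pos: [449.4, 142.5, 103.2]
orientation: [93.6, 88.6, 82.6]
contact_force: [0.4, 1.5, -0.9]
width: 70.8
```

```bash
python3 m.py 450.4 138.6 51
```

```text
t 21.73 p [449.4 142.5 103.2] jaw 79.0 toolx [ 0.0032  0.0248 -0.9997] tiltdeg xy [0.18 1.42] q [ 12.5 -14.8 102.4   1.3  91.9 -66.5] F [ 0.4  1.5 -0.9] w 70.8
G [449.4 141.9 126.2]
dist [  1.   -3.3 -75.2] n 4
(4, [[0.75, -0.05, 0.02, 0.0]])
```

>>> send_rows(
  deltas=[
    [0.73,-0.05,0.02,0],
    [0.73,-0.05,0.02,0],
    [0.73,-0.04,0.02,0],
    [0.73,-0.04,0.02,0],
  ],
)

```text
time: 22.22
ee_pos: [450.4, 138.0, 23.8]
orientation: [95.3, 88.7, 84.4]
contact_force: [0.1, -0.5, 0.1]
width: 70.6
```

```bash
python3 m.py 450.4 138.6 51;python3 - <<'E'
from plant import env
import cv2
im=env.get_image("side")["pixels"][:,:,::-1]
cv2.imwrite("pics/side10.png",cv2.resize(im[190:290,250:370],None,fx=6,fy=6,interpolation=cv2.INTER_CUBIC))
E
```

```text
t 22.23 p [450.4 138.   23.8] jaw 79.1 toolx [ 0.0023  0.0233 -0.9997] tiltdeg xy [0.13 1.33] q [ 12.  -12.1 108.3   1.3  83.3 -67.3] F [ 0.1 -0.5  0.1] w 70.6
G [450.3 137.5  46.8]
dist [0.1 1.1 4.2] n 1
(1, [[-0.17, 0.05, -0.01, 0.0]])
```

View pics/side10.png

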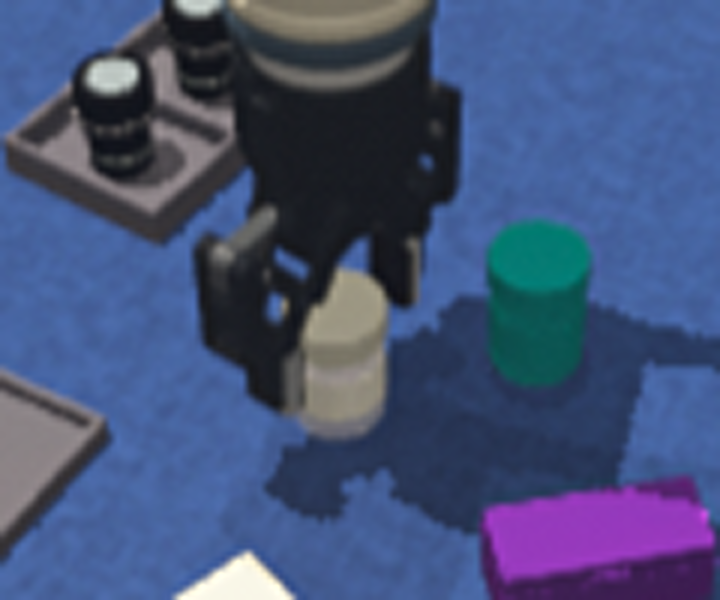

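The jaws straddle the left white pot (crop 345,350) and are clear of the turquoise one. I'll raise slightly, then close.

>>> send_rows(
  deltas=[
    [-0.15,0.05,0,0],
    [0,0,0,0],
    [0,0,0,0],
    [0,0,0,0],
  ],
  grip=-1,
)

```text
time: 22.78
ee_pos: [449.5, 137.3, 24.7]
orientation: [106.5, 88.7, 95.5]
contact_force: [0.6, 0.1, -0.7]
width: 42.9
```

>>> send_rows(
  deltas=[
    [-1,0,0,0],
    [-1,0,0,0],
    [-1,0,0,0],
    [-1,0,0,0],
  ],
)

```text
time: 23.28
ee_pos: [448.5, 134.9, 125.7]
orientation: [116.1, 88.8, 105.1]
contact_force: [0.5, 0.7, -0.7]
width: 42.8
```

```bash
python3 m.py 600 -218.5 148
```

```text
t 23.27 p [448.5 134.9 125.7] jaw 79.0 toolx [-0.0056  0.0208 -0.9998] tiltdeg xy [-0.32  1.19] q [ 11.7 -15.2 100.5   1.2  94.8 -67.2] F [ 0.5  0.7 -0.7] w 42.8
G [448.6 134.4 148.7]
dist [ 151.4 -352.9   -0.7] n 13
(13, [[-0.02, -0.98, 0.66, 0.0]])
```

>>> send_rows(
  deltas=[
    [-0.03,-0.97,0.65,0],
    [-0.03,-0.97,0.65,0],
    [-0.03,-0.97,0.65,0],
    [-0.03,-0.97,0.65,0],
    [-0.03,-0.97,0.65,0],
    [-0.03,-0.97,0.65,0],
    [-0.03,-0.97,0.65,0],
    [-0.03,-0.97,0.65,0],
    [-0.03,-0.97,0.65,0],
    [-0.03,-0.97,0.65,0],
    [-0.03,-0.97,0.65,0],
    [-0.03,-0.97,0.65,0],
  ],
)

```text
time: 24.78
ee_pos: [591.8, -195.8, 135.1]
orientation: [82.5, 88.7, 71.8]
contact_force: [0.1, 0.8, -0.4]
width: 42.9
```

```bash
python3 m.py 601.3 -218.5 115
```

```text
t 24.77 p [ 591.8 -195.8  135.1] jaw 79.3 toolx [ 0.007   0.0212 -0.9998] tiltdeg xy [0.4  1.21] q [ -22.1    8.9   76.2    1.3   94.9 -101.4] F [ 0.1  0.8 -0.4] w 42.9
G [ 591.7 -196.2  158.1]
dist [  9.6 -22.3 -43.1] n 2
(2, [[0.85, -0.42, 0.27, 0.0]])
```

>>> send_rows(
  deltas=[
    [0.8,-0.42,0.25,0],
    [0.8,-0.42,0.25,0],
  ],
)

```text
time: 25.02
ee_pos: [601.7, -219.5, 93.8]
orientation: [75.6, 88.7, 64.9]
contact_force: [0.5, -0.6, -0.6]
width: 43.1
```

```bash
python3 m.py 601.3 -218.5 60
```

```text
t 25.02 p [ 601.7 -219.5   93.8] jaw 79.3 toolx [ 0.0095  0.0203 -0.9997] tiltdeg xy [0.55 1.16] q [ -23.8   12.2   76.8    1.3   91.  -103. ] F [ 0.5 -0.6 -0.6] w 43.1
G [ 601.5 -220.   116.8]
dist [ -0.2   1.5 -56.8] n 3
(3, [[0.76, 0.0, -0.01, 0.0]])
```

>>> send_rows(
  deltas=[
    [0.75,0.02,-0.03,0],
    [0.75,0.02,-0.03,0],
    [0.7,0.02,-0.03,0],
  ],
)

```text
time: 25.4
ee_pos: [598.6, -214.4, 32.2]
orientation: [87.9, 88.7, 77.3]
contact_force: [-0.5, 0.2, -0.5]
width: 43.0
```

```bash
python3 m.py 601.3 -218.5 52;python3 - <<'E'
from plant import env
import cv2
im=env.get_image("side")["pixels"][:,:,::-1]
cv2.imwrite("pics/side11.png",cv2.resize(im[90:190,280:400],None,fx=6,fy=6,interpolation=cv2.INTER_CUBIC))
E
```

```text
t 25.4 p [ 598.6 -214.4   32.2] jaw 79.3 toolx [ 0.0051  0.0228 -0.9997] tiltdeg xy [0.3  1.31] q [ -23.5   13.7   81.4    1.3   85.1 -102.9] F [-0.5  0.2 -0.5] w 43.0
G [ 598.4 -214.9   55.2]
dist [ 2.9 -3.6 -3.2] n 1
(1, [[0.13, -0.12, 0.14, 0.0]])
```

View pics/side11.png

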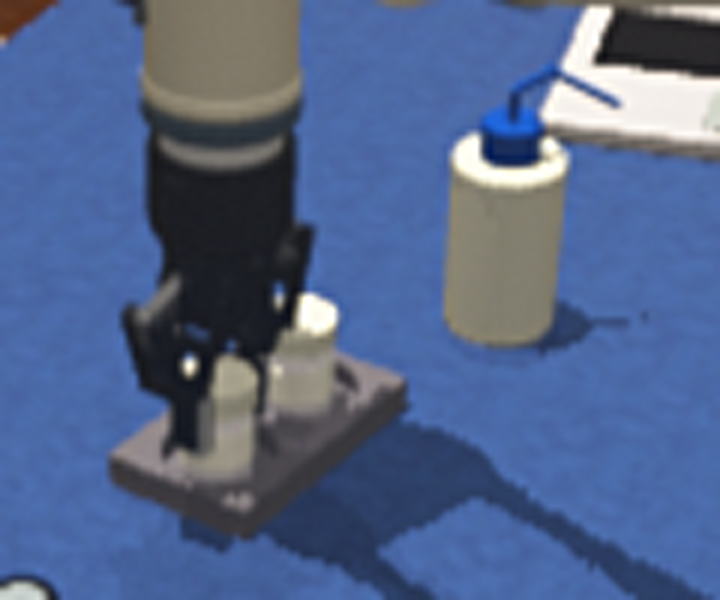

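The second pot is just inside the near well, about 4 mm above its floor. Centring, then touching down in small steps.

>>> send_rows(
  deltas=[
    [0,-0.13,0.12,0],
  ],
)

```text
time: 25.58
ee_pos: [600.0, -216.8, 29.5]
orientation: [95.5, 88.6, 84.9]
contact_force: [0.1, 7.0, 12.7]
width: 43.0
```

>>> send_rows(
  deltas=[
    [0.05,-0.03,0,0],
  ],
)

```text
time: 25.7
ee_pos: [600.7, -217.5, 29.7]
orientation: [90.8, 88.6, 80.2]
contact_force: [-0.5, 1.4, 6.1]
width: 42.6
```

>>> send_rows(
  deltas=[
    [0.05,0,0,0],
  ],
)

```text
time: 25.82
ee_pos: [601.2, -217.6, 29.6]
orientation: [87.3, 88.6, 76.7]
contact_force: [-1.1, 0.8, 2.9]
width: 43.2
```

>>> send_rows(
  deltas=[
    [0.02,0,0,0],
    [0,0,0,0],
  ],
)

```text
time: 26.08
ee_pos: [601.4, -218.0, 29.7]
orientation: [85.1, 88.6, 74.5]
contact_force: [-0.4, 0.3, -0.2]
width: 42.7
```

>>> send_rows(
  deltas=[
    [0,0,0,0],
    [0,0,0,0],
  ],
  grip=0.35,
)

```text
time: 26.32
ee_pos: [601.3, -218.3, 29.2]
orientation: [85.7, 88.6, 75.1]
contact_force: [-0.2, -0.4, -0.0]
width: 57.5
```

>>> send_rows(
  deltas=[
    [-1,0,0,0],
    [-1,0,0,0],
    [-1,0,0,0],
    [-1,0,0,0],
  ],
)

```text
time: 26.82
ee_pos: [598.8, -220.2, 127.0]
orientation: [103.3, 88.5, 92.7]
contact_force: [0.0, -0.1, 0.4]
width: 57.5
```

```bash
python3 m.py 399.5 279 140 66.7;python3 - <<'E'
from plant import env
import cv2
im=env.get_image("side")["pixels"][:,:,::-1]
cv2.imwrite("pics/side12.png",cv2.resize(im[90:230,240:400],None,fx=5,fy=4.2,interpolation=cv2.INTER_CUBIC))
E
```

```text
t 26.82 p [ 598.8 -220.2  127. ] jaw 79.4 toolx [-0.0012  0.0257 -0.9997] tiltdeg xy [-0.07  1.47] q [ -23.9   11.8   73.8    1.3   95.  -103.2] F [ 0.  -0.1  0.4] w 57.5
G [ 598.8 -220.8  150. ]
dist [-199.3  499.8  -10. ] n 19
[[0.05, 0.96, -0.61, 0.13], [0.05, 0.95, -0.62, 0.13], [0.05, 0.94, -0.63, 0.13], [0.05, 0.93, -0.64, 0.13], [0.05, 0.93, -0.65, 0.13], [0.05, 0.92, -0.66, 0.13], [0.05, 0.91, -0.67, 0.13], [0.05, 0.9, -0.68, 0.13], [0.05, 0.9, -0.69, 0.13], [0.05, 0.89, -0.7, 0.13], [0.05, 0.88, -0.71, 0.13], [0.05, 0.87, -0.72, 0.13], [0.05, 0.86, -0.73, 0.13], [0.05, 0.85, -0.74, 0.13], [0.05, 0.84, -0.75, 0.13], [0.05, 0.84, -0.76, 0.13], [0.05, 0.83, -0.77, 0.13], [0.05, 0.82, -0.78, 0.13], [0.05, 0.81, -0.79, 0.13]]
```

View pics/side12.png

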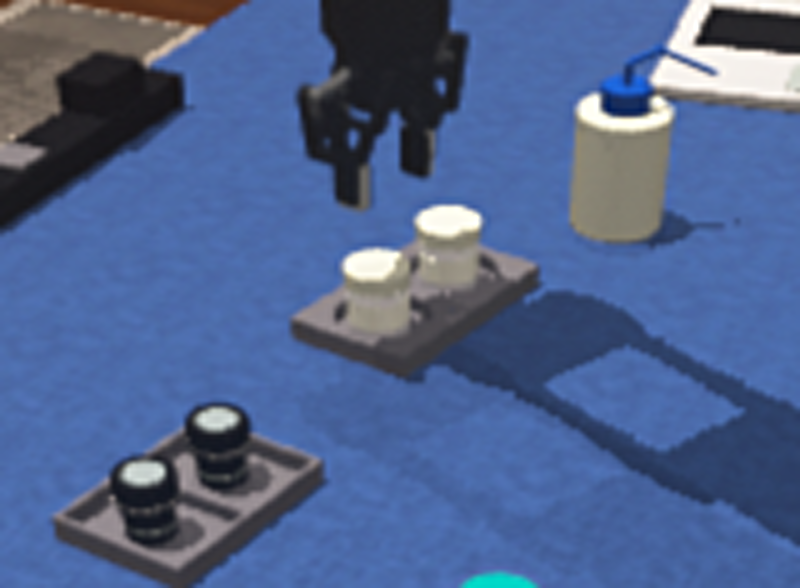

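Both pots stand upright in their wells and both eyepieces in their bays. On to the slide box.

>>> send_rows(
  deltas=[
    [0.02,0.96,-0.61,0.14],
    [0.02,0.95,-0.62,0.14],
    [0.02,0.94,-0.63,0.14],
    [0.02,0.93,-0.64,0.14],
    [0.02,0.93,-0.65,0.14],
    [0.02,0.92,-0.66,0.14],
    [0.02,0.91,-0.67,0.14],
    [0.02,0.9,-0.68,0.14],
    [0.02,0.9,-0.69,0.14],
    [0.02,0.89,-0.7,0.14],
    [0.02,0.88,-0.71,0.14],
    [0.02,0.87,-0.72,0.14],
  ],
  grip=0.5,
)

```text
time: 28.38
ee_pos: [472.4, 102.7, 124.9]
orientation: [101.0, 88.7, 81.5]
contact_force: [1.1, 0.4, 0.2]
width: 64.2
```

```bash
python3 m.py 399.5 279 120 66.7 7
```

```text
t 28.38 p [472.4 102.7 124.9] jaw 70.4 toolx [ 0.0033  0.0221 -0.9997] tiltdeg xy [0.19 1.27] q [  7.4 -13.1  98.8   1.2  94.  -63. ] F [1.1 0.4 0.2] w 64.2
G [472.3 102.2 147.9]
dist [-72.8 176.8 -27.9] n 7
[[0.18, 0.81, -0.73, 0.11], [0.18, 0.8, -0.74, 0.11], [0.18, 0.8, -0.74, 0.11], [0.18, 0.79, -0.75, 0.11], [0.18, 0.78, -0.76, 0.11], [0.18, 0.77, -0.77, 0.11], [0.18, 0.77, -0.77, 0.11]]
```

>>> send_rows(
  deltas=[
    [0.15,0.81,-0.73,0.11],
    [0.15,0.8,-0.74,0.11],
    [0.15,0.8,-0.74,0.11],
    [0.15,0.79,-0.75,0.11],
    [0.15,0.78,-0.76,0.11],
    [0.15,0.77,-0.77,0.11],
    [0.15,0.77,-0.77,0.11],
  ],
)

```text
time: 29.25
ee_pos: [396.6, 284.8, 97.5]
orientation: [105.2, 88.8, 81.6]
contact_force: [0.9, 0.8, 0.5]
width: 63.9
```

```bash
python3 m.py 399.5 279 60 66.7 3
```

```text
t 29.25 p [396.6 284.8  97.5] jaw 66.4 toolx [ 0.0032  0.0214 -0.9998] tiltdeg xy [0.18 1.23] q [ 31.  -12.2 100.8   1.   90.6 -35.4] F [0.9 0.8 0.5] w 63.9
G [396.5 284.3 120.5]
dist [  3.   -5.3 -60.5] n 3
[[0.8, -0.07, 0.07, -0.02], [0.8, -0.07, 0.07, -0.02], [0.8, -0.07, 0.07, -0.02]]
```

>>> send_rows(
  deltas=[
    [0.78,-0.07,0.06,0],
    [0.78,-0.07,0.06,0],
    [0.78,-0.07,0.06,0],
  ],
)

```text
time: 29.62
ee_pos: [398.7, 279.4, 35.2]
orientation: [101.8, 88.8, 78.4]
contact_force: [0.4, -0.7, 0.4]
width: 63.8
```

```bash
python3 m.py 399.5 279 27 66.7 2;python3 - <<'E'
from plant import env
import cv2
im=env.get_image("side")["pixels"][:,:,::-1]
cv2.imwrite("pics/side13.png",cv2.resize(im[220:350,220:380],None,fx=5,fy=4.2,interpolation=cv2.INTER_CUBIC))
im=env.get_image("top")["pixels"][:,:,::-1]
cv2.imwrite("pics/top13.png",cv2.resize(im[120:300,130:330],None,fx=4,fy=3.3,interpolation=cv2.INTER_CUBIC))
E
```

```text
t 29.62 p [398.7 279.4  35.2] jaw 66.6 toolx [ 0.0043  0.0209 -0.9998] tiltdeg xy [0.24 1.19] q [ 30.4 -10.3 105.6   0.9  83.9 -36.3] F [ 0.4 -0.7  0.4] w 63.8
G [398.6 278.9  58.2]
dist [  0.9   0.1 -31.2] n 2
[[0.62, -0.0, 0.02, -0.01], [0.62, -0.0, 0.02, -0.01]]
```

View pics/side13.png

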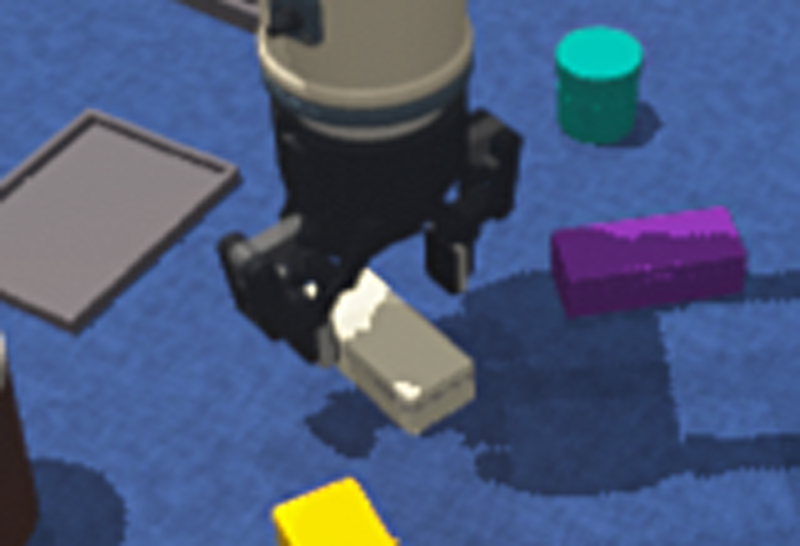

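View pics/top13.png

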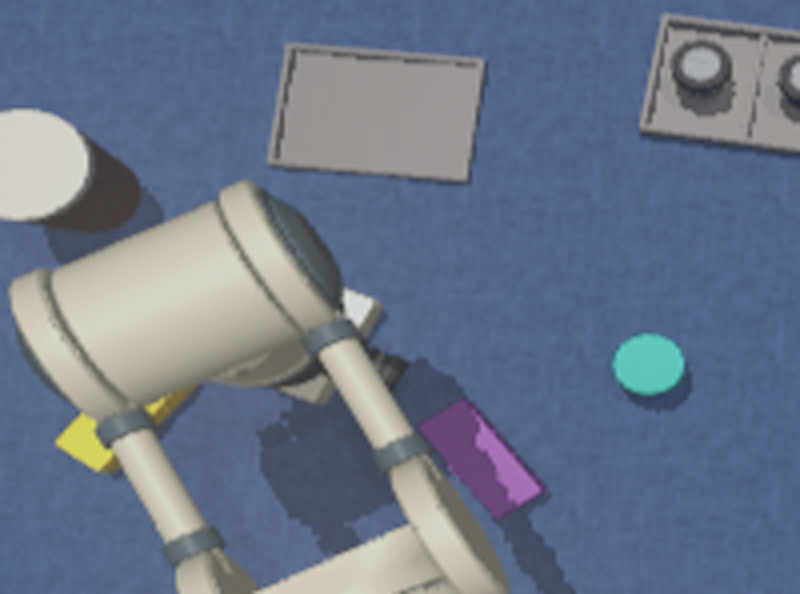

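The tool is over the white box (side crop 405,360), jaws across its short side. The wrist sticks out to the left, so before the tray move I'll check its height against the tumbler.

Run:
```python
from h import *
for z in (0,32,100,150,180,200,220,250,300): print(z,proj('side',[598.6,-214.4,z]).round(0), proj('side',[398.7,279.4,z]).round(0))
from plant import env
im=env.get_image("side")["pixels"][:,:,::-1]
cv2.imwrite("pics/side14.png",im)
```

```text
0 [317. 170.] [297. 307.]
32 [317. 162.] [297. 298.]
100 [316. 144.] [295. 279.]
150 [316. 130.] [294. 263.]
180 [316. 121.] [293. 253.]
200 [316. 115.] [293. 245.]
220 [316. 109.] [292. 238.]
250 [316.  99.] [291. 226.]
300 [315.  83.] [289. 206.]
```

View pics/side14.png

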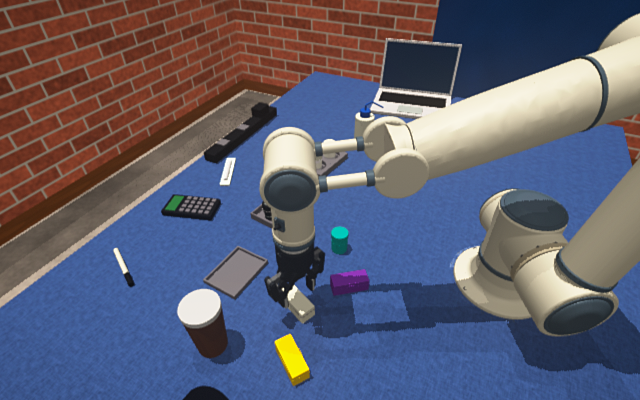

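The wrist barrel sits about 250 mm above the TCP, which clears the 135 mm tumbler. Descending to grip the box.

>>> send_rows(
  deltas=[
    [0.6,0,0.02,0],
    [0.55,0,0.02,0],
  ],
)

```text
time: 30.02
ee_pos: [400.5, 279.3, 6.7]
orientation: [99.4, 88.7, 76.0]
contact_force: [-0.1, 0.1, 0.1]
width: 63.8
```

```bash
python3 m.py 399.5 279 27 66.7 1
```

```text
t 30.02 p [400.5 279.3   6.7] jaw 66.5 toolx [ 0.0053  0.0214 -0.9998] tiltdeg xy [0.31 1.23] q [ 30.3  -8.8 107.2   0.9  80.6 -36.4] F [-0.1  0.1  0.1] w 63.8
G [400.4 278.8  29.6]
dist [-0.9  0.2 -2.6] n 1
[[0.11, -0.01, -0.04, -0.03]]
```

>>> send_rows(
  deltas=[
    [0.05,0,-0.03,0],
    [0,0,0,0],
    [0,0,0,0],
    [0,0,0,0],
  ],
  grip=-1,
)

```text
time: 30.52
ee_pos: [399.6, 279.6, 4.9]
orientation: [100.8, 88.8, 77.3]
contact_force: [0.5, -0.1, -0.9]
width: 35.5
```

>>> send_rows(
  deltas=[
    [-0.9,0,0,0],
    [-0.9,0,0,0],
    [-0.9,0,0,0],
  ],
)

```text
time: 30.9
ee_pos: [397.8, 277.4, 71.6]
orientation: [112.4, 88.9, 89.0]
contact_force: [0.2, 0.8, -1.0]
width: 35.9
```

```bash
python3 m.py 580 257.7 92 -3.9 14;python3 - <<'E'
from plant import env
import cv2
im=env.get_image("side")["pixels"][:,:,::-1]
cv2.imwrite("pics/side15.png",cv2.resize(im[220:350,220:380],None,fx=5,fy=4.2,interpolation=cv2.INTER_CUBIC))
E
```

```text
t 30.9 p [397.8 277.4  71.6] jaw 66.6 toolx [ 3.000e-04  1.850e-02 -9.998e-01] tiltdeg xy [0.02 1.06] q [ 30.2 -11.8 103.1   0.9  88.1 -36.4] F [ 0.2  0.8 -1. ] w 35.9
G [397.8 276.9  94.6]
dist [182.2 -19.2  -2.6] n 14
[[0.01, 0.16, 0.5, 1.01], [0.01, 0.2, 0.48, 1.01], [0.01, 0.24, 0.46, 1.01], [0.01, 0.28, 0.44, 1.01], [0.01, 0.32, 0.42, 1.01], [0.01, 0.35, 0.39, 1.01], [0.01, 0.39, 0.35, 1.01], [0.01, 0.42, 0.32, 1.01], [0.01, 0.44, 0.28, 1.01], [0.01, 0.47, 0.24, 1.01], [0.01, 0.48, 0.2, 1.01], [0.01, 0.5, 0.16, 1.01], [0.01, 0.51, 0.11, 1.01], [0.01, 0.52, 0.07, 1.01]]
```

View pics/side15.png

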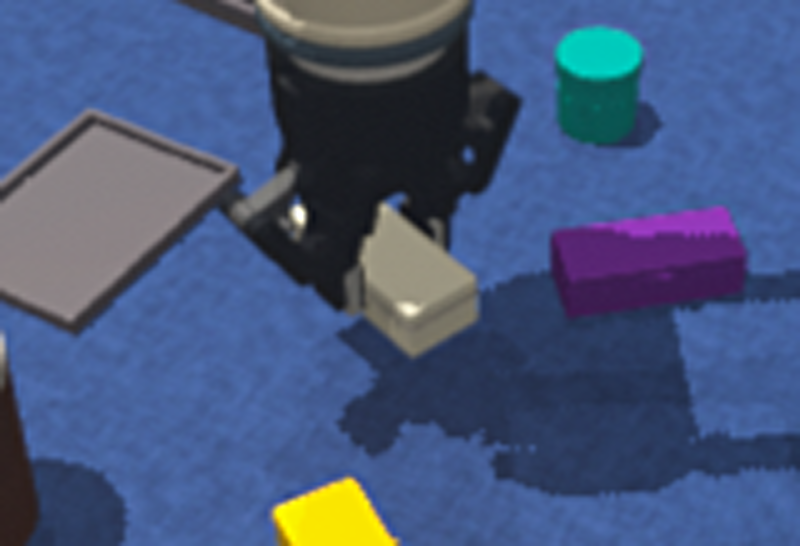

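The box is held level (crop 420,280). Moving and turning to the tray.

>>> send_rows(
  deltas=[
    [0,0.16,0.5,1],
    [0,0.2,0.48,1],
    [0,0.24,0.46,1],
    [0,0.28,0.44,1],
    [0,0.32,0.42,1],
    [0,0.35,0.39,1],
    [0,0.39,0.35,1],
    [0,0.42,0.32,1],
    [0,0.44,0.28,1],
    [0,0.47,0.24,1],
    [0,0.48,0.2,1],
    [0,0.5,0.16,1],
  ],
)

```text
time: 32.45
ee_pos: [559.2, 260.0, 70.6]
orientation: [165.2, 88.8, 79.9]
contact_force: [-0.4, 0.8, -1.7]
width: 35.0
```

```bash
python3 m.py 580 257.7 85 -3.9 2
```

```text
t 32.45 p [559.2 260.   70.6] jaw 4.7 toolx [ 0.0038  0.0215 -0.9998] tiltdeg xy [0.22 1.23] q [21.2  8.7 83.1  1.1 87.6 16.4] F [-0.4  0.8 -1.7] w 35.0
G [559.1 259.5  93.6]
dist [20.9 -1.8 -8.6] n 2
[[0.17, 0.41, 0.07, 0.86], [0.17, 0.42, 0.04, 0.86]]
```

>>> send_rows(
  deltas=[
    [0.15,0.42,0.07,0.86],
    [0.15,0.42,0.04,0.86],
  ],
)

```text
time: 32.7
ee_pos: [581.2, 258.1, 61.8]
orientation: [174.7, 88.8, 80.5]
contact_force: [-0.1, 0.3, -0.6]
width: 35.0
```

```bash
python3 m.py 580 257.7 45 -3.9 2;python3 - <<'E'
from plant import env
import cv2
for n,b in (("side",(200,320,180,330)),("top",(100,220,160,310))):
    im=env.get_image(n)["pixels"][:,:,::-1]
    cv2.imwrite(f"pics/{n}16.png",cv2.resize(im[b[0]:b[1],b[2]:b[3]],None,fx=5,fy=5,interpolation=cv2.INTER_CUBIC))
E
```

```text
t 32.7 p [581.2 258.1  61.8] jaw -4.2 toolx [ 0.0035  0.0213 -0.9998] tiltdeg xy [0.2  1.22] q [20.3 11.9 80.4  1.1 87.1 24.5] F [-0.1  0.3 -0.6] w 35.0
G [581.1 257.6  84.8]
dist [ -1.1   0.1 -39.8] n 2
[[0.8, -0.02, 0.02, -0.03], [0.8, -0.02, 0.02, -0.03]]
```

View pics/side16.png

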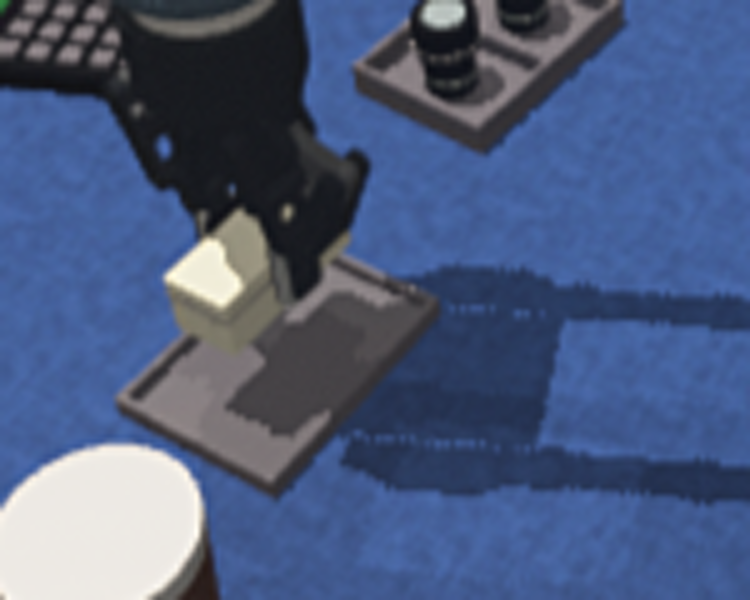

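View pics/top16.png

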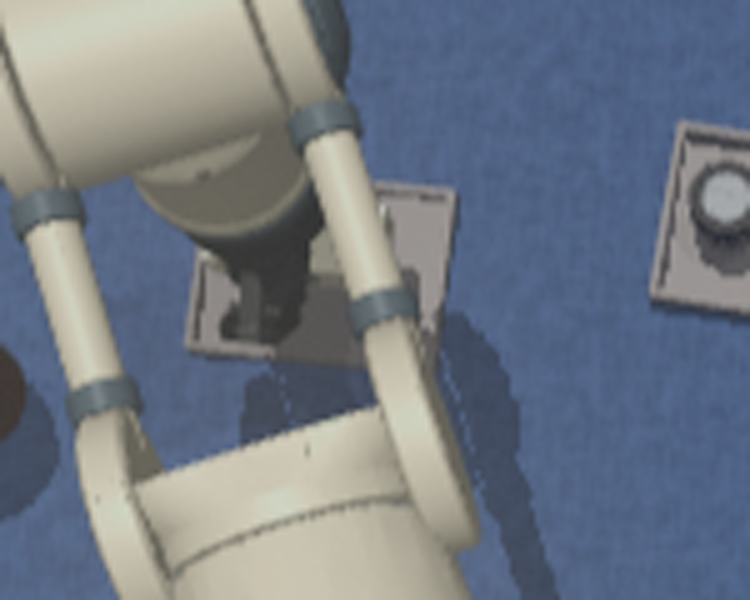

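>>> send_rows(
  deltas=[
    [0.8,-0.02,0,0],
    [0.8,-0.02,0,0],
  ],
)

```text
time: 33.05
ee_pos: [580.5, 259.2, 20.3]
orientation: [171.2, 88.7, 77.2]
contact_force: [-0.3, -0.6, -1.3]
width: 35.4
```

```bash
python3 m.py 580 257.7 31 -3.9 2
```

```text
t 33.05 p [580.5 259.2  20.3] jaw -4.0 toolx [ 0.005   0.0218 -0.9997] tiltdeg xy [0.28 1.25] q [20.4 13.4 83.1  1.1 82.9 24.3] F [-0.3 -0.6 -1.3] w 35.4
G [580.4 258.7  43.3]
dist [ -0.4  -1.  -12.3] n 2
[[0.24, -0.01, 0.03, -0.01], [0.24, -0.01, 0.03, -0.01]]
```

>>> send_rows(
  deltas=[
    [0.22,0,0.03,0],
  ],
)

```text
time: 33.17
ee_pos: [578.7, 258.2, 11.5]
orientation: [-178.5, 88.8, 87.6]
contact_force: [0.2, 0.2, -0.9]
width: 35.4
```

>>> send_rows(
  deltas=[
    [0.05,0,0.02,0],
  ],
)

```text
time: 33.3
ee_pos: [578.0, 257.6, 9.2]
orientation: [-174.5, 88.9, 91.7]
contact_force: [-0.1, 0.0, -0.7]
width: 35.4
```

```bash
python3 m.py 580 257.7 31 -3.9 2
```

```text
t 33.3 p [578.  257.6   9.2] jaw -3.9 toolx [-6.000e-04  1.980e-02 -9.998e-01] tiltdeg xy [-0.03  1.13] q [20.4 13.7 83.8  1.1 82.1 24.1] F [-0.1  0.  -0.7] w 35.4
G [578.  257.2  32.2]
dist [ 2.   0.5 -1.2] n 2
[[0.02, 0.04, -0.01, 0.0], [0.02, 0.04, -0.01, 0.0]]
```

>>> send_rows(
  deltas=[
    [0.03,0.05,0,0],
  ],
)

```text
time: 33.42
ee_pos: [579.3, 257.7, 8.9]
orientation: [-175.6, 88.9, 90.6]
contact_force: [-1.5, 0.2, 2.8]
width: 35.7
```

>>> send_rows(
  deltas=[
    [0.04,0.02,0,0],
  ],
)

```text
time: 33.55
ee_pos: [580.3, 257.8, 8.9]
orientation: [-179.1, 88.8, 87.1]
contact_force: [-1.2, -0.5, 2.5]
width: 35.4
```

>>> send_rows(
  deltas=[
    [0.05,0,0,0],
  ],
)

```text
time: 33.67
ee_pos: [580.8, 258.0, 8.8]
orientation: [177.0, 88.8, 83.1]
contact_force: [-2.0, -1.2, 4.3]
width: 35.2
```

>>> send_rows(
  deltas=[
    [0,0,0,0],
    [0,0,0,0],
  ],
  grip=0.13,
)

```text
time: 33.92
ee_pos: [581.4, 258.1, 9.3]
orientation: [173.0, 88.7, 79.1]
contact_force: [0.1, 0.9, 1.0]
width: 48.4
```

```bash
python3 m.py 580 257.7 31 -3.9 2
```

```text
t 33.92 p [581.4 258.1   9.3] jaw -3.9 toolx [ 0.0041  0.0215 -0.9998] tiltdeg xy [0.24 1.23] q [20.3 14.  83.5  1.1 81.9 24. ] F [0.1 0.9 1. ] w 48.4
G [581.3 257.6  32.3]
dist [-1.3  0.1 -1.3] n 2
[[0.03, -0.03, 0.0, 0.0], [0.03, -0.03, 0.0, 0.0]]
```

>>> send_rows(
  deltas=[
    [-0.6,0,0,0],
    [-0.9,0,0,0],
    [-1,0,0,0],
    [-1,0,0,0],
    [-1,0,0,0],
    [-1,0,0,0],
    [-1,0,0,0],
    [-1,0,0,0],
  ],
)

```text
time: 34.92
ee_pos: [580.2, 253.6, 208.2]
orientation: [167.7, 88.7, 73.9]
contact_force: [0.1, 0.8, -0.7]
width: 48.8
```

```bash
python3 m.py 380 -60 300
```

```text
t 34.92 p [580.2 253.6 208.2] jaw -3.9 toolx [ 0.0065  0.0224 -0.9997] tiltdeg xy [0.37 1.28] q [ 20.    9.4  68.3   1.1 101.5  24. ] F [ 0.1  0.8 -0.7] w 48.8
G [580.  253.1 231.2]
dist [-200.  -313.1   68.8] n 13
(13, [[-0.24, -0.55, 1.0, 0.0]])
```

>>> send_rows(
  deltas=[
    [-0.3,-0.5,1,0],
    [-0.25,-0.55,1,0],
    [-0.25,-0.55,1,0],
    [-0.25,-0.55,1,0],
    [-0.25,-0.55,1,0],
    [-0.25,-0.55,1,0],
    [-0.25,-0.55,1,0],
    [-0.25,-0.55,1,0],
    [-0.25,-0.55,1,0],
    [-0.25,-0.55,1,0],
    [-0.25,-0.55,1,0],
    [-0.25,-0.55,1,0],
  ],
)

```text
time: 36.42
ee_pos: [389.6, -43.8, 294.6]
orientation: [131.4, 87.7, 37.7]
contact_force: [0.6, 0.6, 0.9]
width: 48.2
```

Run:
```python
from plant import env
import cv2
for n in("top","side"):
    im=env.get_image(n)["pixels"][:,:,::-1]; cv2.imwrite(f"pics/{n}20.png",im)
    if n=="top": cv2.imwrite("pics/top20c.png",cv2.resize(im[120:190,190:330],None,fx=5.6,fy=5.6,interpolation=cv2.INTER_CUBIC))
    else: cv2.imwrite("pics/side20c.png",cv2.resize(im[130:310,190:370],None,fx=3.3,fy=3.3,interpolation=cv2.INTER_CUBIC))
```

```text
(no output)
```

View pics/top20.png

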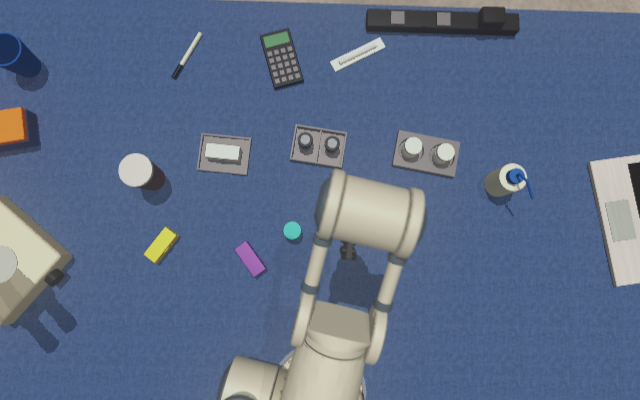

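View pics/top20c.png

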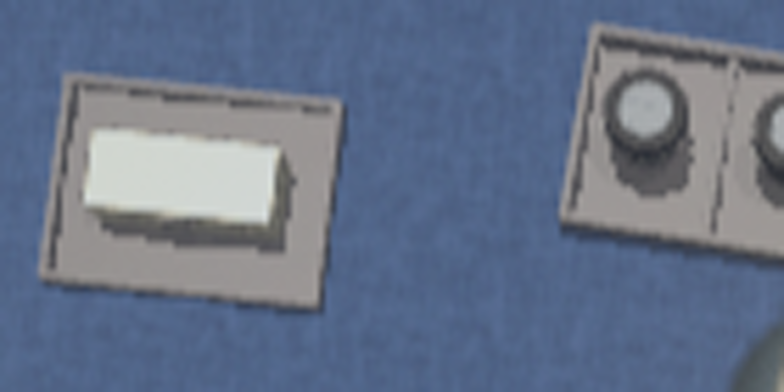

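View pics/side20c.png

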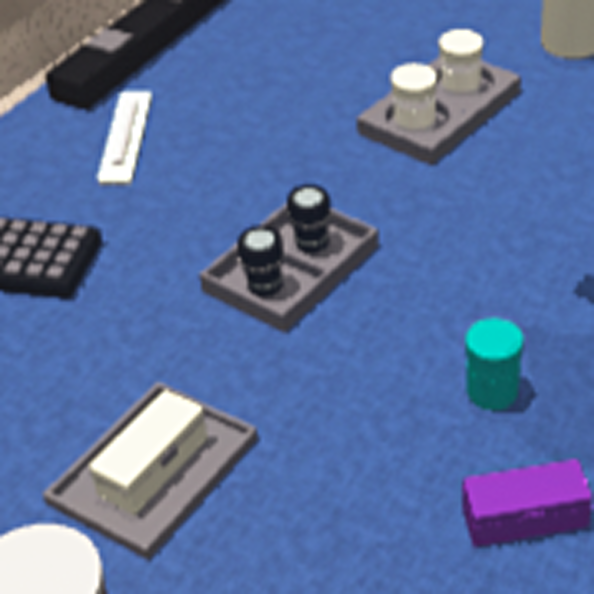

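Run:
```python
from h import *
c=lambda p:((p[0]+.5)/5.6-.5+190,(p[1]+.5)/5.6-.5+120)
b=rect([c(p) for p in [(92,128),(280,146),(270,222),(85,205)]],39,36,85)
t=rect([c(p) for p in [(66,73),(344,100),(321,306),(41,279)]],12,96,128)
print(b);print(t)
v=b[0]
a=np.radians(v[2]);L=np.array([[1,1],[1,-1],[-1,-1],[-1,1]])*[18,42.5]
W=L@np.array([[np.cos(a),-np.sin(a)],[np.sin(a),np.cos(a)]]).T+v[:2]
print([((proj('side',[*w,39])-[190,130]+.5)*3.3).round().tolist() for w in W])
```

```text
(array([580.93660248, 258.08983853,  -3.66298608]), [[0.4, 0.0], [0.6, -0.4], [-0.6, -0.9], [-0.4, 1.2]])
(array([580.34860028, 257.78045856,  -3.78127952]), [[-0.3, -0.3], [0.1, -0.1], [0.2, 0.1], [0.0, 0.3]])
[[88.0, 467.0], [165.0, 390.0], [203.0, 407.0], [128.0, 487.0]]
```

The box is within 1 mm and 0.2° of the tray's centre and axis, and the side-view corners agree. Both pots and both eyepieces are upright, and the bystanders and decoys are where they were. Handing in.

Run:
```python
from plant import env
print(env.finish_job())
print(env.get_state()['time'])
```

```text
the job is handed in; nothing more can be done
None
the job is handed in; nothing more can be done
```

The job is done and handed in at about 36.5 s. In the order asked, I stood the two eyepieces in the case bays, stood the two white-capped pots in the rack wells, and laid the white slide box in the tray. I lowered each one until the wrist felt the floor, then released it.

**Last checks (top and side pictures):**
- Both eyepieces and both pots stand upright, one per bay and well.
- The slide box is about 0.7 mm and 0.1° off the tray's centre and axis, and the side view agrees.
- The tumbler, wash bottle, and the turquoise, purple and yellow look-alikes look unmoved. I judged that by eye.
- The gripper had retreated to about 295 mm up and was touching nothing.

**What was less clean:**
- **First pot:** it touched its well floor at about 30 N, harder than intended, because that lowering step dropped farther than I commanded. It settled to about 6 N before release. The others touched down at about 4 to 13 N.
- **Tool tilt:** it drifted up to about 2.5° over the moves. This had no visible effect on any placement.

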